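# Load a cartridge barrel into the paste printer's syringe drive

## Robot

A 7-joint arm with a two-finger parallel gripper is mounted at the origin on the work surface. World frame = base frame: x ahead of the robot, y to its left, z up, the work surface at z = 0. Lengths are in m, angles in degrees, forces in N, time in s.
With the tool pointing down it reaches from about 0.425 to 0.875 m from the base axis. Payload 4.7 kg.
Tool frame: the origin (TCP) lies on the centre line of the jaws, within the pads' length; the fingertips stand 8 mm ahead of it and the grasp point (between the pads) lies 11 mm behind it; z points along the fingers, y is the direction in which the jaws open and shut (so a half turn about z gives the same grasp; the last joint's range is limited). The gripper opens to 87 mm and grips with 3 to 60 N. Pads are 19 mm wide; open, the fingers measure 117 mm over their backs; the gripper's body (75 mm by 190 mm) begins 51 mm behind the grasp point.
Start: joints at [-66.629, 18.392, -4.016, 83.108, 1.295, 78.541, -3.26], TCP at [0.249, 0.6, 0.231] pointing down, gripper open.
Joint ranges: [-163.93, 163.93], [-17.29, 119.83], [-79.2, 71.16], [3.27, 140.29], [-89.18, 269.18], [5.43, 117.66], [-154.24, 154.24]. Speed limits (degrees/s): [147.25, 147.25, 180, 180, 180, 180, 180].

## Interface

Orientations are given as [roll, pitch, yaw] about the fixed x, y, z axes, in that order (R = Rz(yaw) Ry(pitch) Rx(roll)).
In Python, from cell import status, vision, workorder gives the robot as it stands.
- The arm moves only by the tool step_arm, never from a script. Its argument "series" is a list of rows, each an object of numbers: "ax", "ay", "az": the turn, a rotation vector about the world's x, y, z in degrees; "x", "y", "z": the shift along the world's x, y, z in m; "claw": the opening in per cent of the stroke, from 0 (shut) to 100 (fully open). In form: [{"ax": .., "ay": .., "az": .., "x": .., "y": .., "z": .., "claw": ..}, ...]. A call has 1 to 12 rows; each row is the pose to reach, as a shift and turn from the pose commanded when the call began; what a row does not reach only later rows make up. A row lasts 1/10 s, in which the tool goes at most 50 mm and 8.59 degrees, less where a joint would pass 70% of its speed; a pose out of reach is approached as far as the arm can. A call with a gripper value outside its range is refused whole. The fingers move at their own pace and stop on an object; "squeeze" is the grip in N (left out, the last holds). Time passes only in rows, so rows that repeat a pose let the fingers close. It gives the time, the measured TCP pose, the force and the opening at its end, in the units of the state.
- status.get_obs(): the state, without advancing time (a new reading comes with each control period).
- vision.read_camera(name): name is "scene" or "top"; returns the picture (480x640x3 uint8, red, green, blue); there is no depth.
- vision.camera_params(name): a dict with "fovy" (degrees; the focal length in pixels is half the picture's height over the tangent of half this angle, whatever the lens; pixels are square), "cx", "cy" (the principal point, pixels), "dist" ([k1, k2, p1, p2, k3] as OpenCV has them; the pictures are not rectified), "eye" and "orientation" of the camera in the world. Camera axes: x right, y down, z forward; pixel columns grow to the right and rows downward; lengths in m; the calibration is good to about 2 mm. A picture is of the moment at which its call begins. camera_params takes no time and is no camera call.
- workorder.sign_off(): hands the job in, once; it reports no verdict.
The state is a dict: "time_s": time; "qpos": joint angles; "joint_velocities": joint speeds; "effort": joint torques, N m; "tool_pos": TCP position; "tool_rot": TCP orientation; "force": force on the tool from outside, world axes, zero at the start; "wrist_torque": the same for the moment, N m; "grip_width": finger opening in m.
Only numpy, scipy, OpenCV 4.12 (cv2) and the standard library are available. Lean on these libraries where they do the work, as an engineer would, in place of code of your own. Each camera call takes 0.05 s, during which the arm holds its last target.

## Task

Load the big barrel (the longest and thickest of the three) into the syringe drive: lift the sprung clamp bar by its black knob over the catch and turn it a quarter turn aside. Lay the barrel centred in the two V rests, both end caps outside them. Then lift the bar, turn it back across the barrel until it stops, and lower it to hold the barrel down.

Things in the scene. Friction and masses are not known exactly. Their poses are not given: they have to be found in the camera images.
- barrel_mid (a point): Centre of the big loose barrel: aluminium tube, 32 mm diameter, 140 mm long with a grey 38 mm square cap, 12 mm long, at each end, plus 10 mm port stubs. The point is half-way along, on the axis, 19 mm above the table at the start. y runs along the tube, z is up; either end may go either way. 0.16 kg. Bystanders: a barrel as thick but 80 mm long, and one as long but 18 mm thick.
- cradle_seat (a point): Where the barrel's centre must lie in the fixed syringe drive, 50 mm above the table. y runs along the barrel's place, x across towards the clamp post, z up. White 90 degree V rests, 60 mm wide, 12 thick, tops at z 6 mm, stand at y -40 and +40; base plate top at z -38; pusher and motor beyond y -94. Post axis at x 50, y 40. Catch: steel upright 12 x 8 mm at x -36, y 62, top at z 20.
- bar_knob (a point): On the axis of the clamp bar's upright black knob (22 mm diameter, 40 tall), 26 mm above the bar's top, 14 below the knob's top, 86 mm from the post axis. Bar: steel, 16 mm wide, 12 thick. In cradle_seat's frame the knob is at z 48 mm fully down, 54 resting on the seated barrel. It lifts up to 40 mm against a spring (7 N, 11 N at the top) and sinks back when let go. Lift 25 to 35 mm to turn it.
- clamp_bar (a joint): Angle of the clamp bar about its upright post, rad. 0 (a stop): straight across the cradle, knob at x -36, y 40 mm in cradle_seat's frame. Grows clockwise seen from above; pi/2: aside, along the cradle, knob at x 50, y 126 mm; stop at 1.8. It starts at 0 to 0.08 and stays where it is left. Unless lifted by 10 mm or more, it is stopped by the catch, and by the barrel if seated.
Not all that is in view belongs to the job. What is shaped like the part that bears barrel_mid but orange is not meant.

How it is judged:
By the outcome, as a careful person would: the job done as asked, in the order asked, and still so for the second after the job is handed in, with the robot touching nothing.
It also fails if it takes over 58 s, if anything falls off the work surface, if the arm or the gripper's body presses on something with over 40 N, if the wrist force passes 120 N, or if a joint passes its speed limit or range.

## Working session

There is one attempt and no reset: what is moved stays moved. The work goes in short steps, Python scripts to look and compute and a tool call to move; the robot and the scene stay as the last step left them, time stands still between calls to the robot, and variables do not carry over. Pictures are saved under pics/ and viewed, and the job is handed in when it is done.

Besides the shell and the picture viewer there is one more tool, called after ">>>" as name(argument=value, ...), one argument or row to a line, values as JSON. step_arm: Moves the arm, as the interface text tells. Its arguments: {"type":"object","properties":{"series":{"type":"array"},"squeeze":{"type":"number"}},"required":["series"]}

```bash
ls; mkdir -p pics; python3 - <<'E'
from cell import status, vision, workorder
import cv2
o=status.get_obs()
print(o)
for n in ("scene","top"):
    print(n,vision.camera_params(n))
    im=vision.read_camera(n)
    cv2.imwrite(f"pics/{n}0.png",im[:,:,::-1])
E
```

```text
pics
{'time_s': 0.0, 'qpos': array([-66.62827385,  18.43876309,  -4.01315836,  83.17459396,
         1.29370994,  78.53841099,  -3.25836981]), 'joint_velocities': array([-0.08670769, -0.01190858, -0.05445778, -0.12623495,  0.03495457,
        0.05373447,  0.09844255]), 'effort': array([ 1.02224032e-03, -4.91298151e+01, -4.03768541e-01, -3.12523162e+01,
       -6.40287506e-02,  4.41648276e-02,  2.24713913e-04]), 'tool_pos': array([0.24927532, 0.59973658, 0.2294672 ]), 'tool_rot': array([-1.79893389e+02,  5.10191908e-03,  1.57437142e+02]), 'force': array([-0.4931232 ,  0.30040727, -0.1089501 ]), 'wrist_torque': array([-0.00899945, -0.0214296 , -0.00525365]), 'grip_width': 0.08706951516880755}
scene {'fovy': 51.70978470148247, 'cx': 319.1790830603783, 'cy': 237.24807112442952, 'dist': array([-0.01464184,  0.        ,  0.        ,  0.        ,  0.        ]), 'eye': array([0.81567652, 0.5019815 , 0.8391217 ]), 'orientation': array([-137.84527737,    0.36855807,  145.52088028])}
top {'fovy': 51.510224947658315, 'cx': 315.6764453760804, 'cy': 235.22028504574953, 'dist': array([0.01355776, 0.        , 0.        , 0.        , 0.        ]), 'eye': array([ 0.24742831, -0.0712975 ,  1.11452599]), 'orientation': array([-168.46255771,   -0.32402583,  -85.14324292])}
```

View pics/scene0.png

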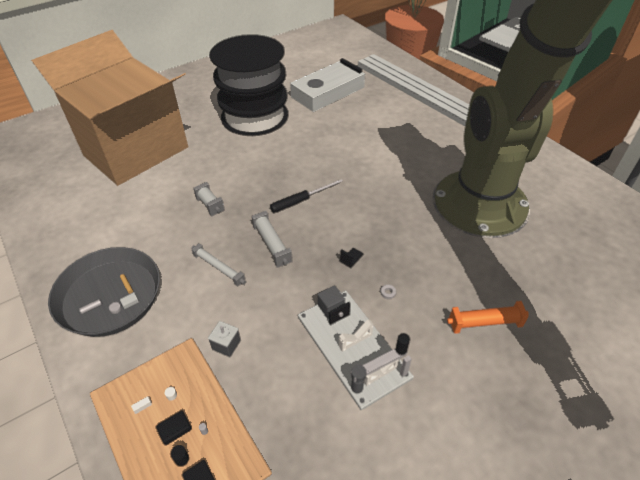

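View pics/top0.png

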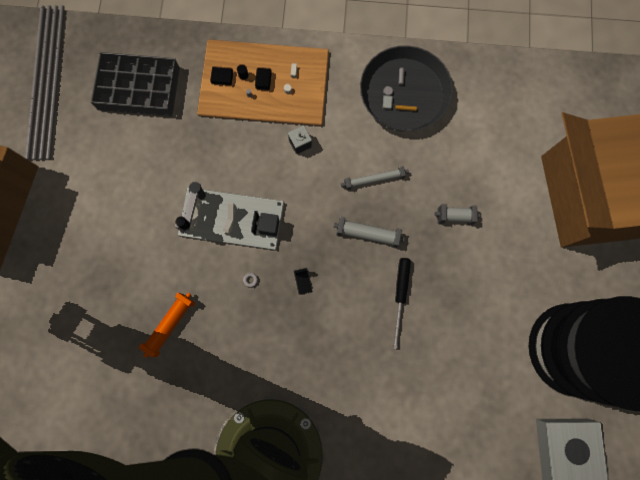

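The scene view shows the big barrel at about (271,238), the short one at (208,198) and the thin one at (217,264). In the top view they are at (371,232), (458,214) and (376,179). The drive is at scene (355,350), top (232,218). I'll enlarge crops to confirm the barrel and read the points.

```bash
python3 - <<'E'
import cv2
def crop(n,x0,y0,w,h,k,out):
    im=cv2.imread(f"pics/{n}0.png")[y0:y0+h,x0:x0+w]
    im=cv2.resize(im,None,fx=k,fy=k,interpolation=cv2.INTER_CUBIC)
    for i in range(0,w,10):
        cv2.line(im,(i*k,0),(i*k,6 if i%50 else 14),(0,0,255),1)
        if i%20==0: cv2.putText(im,str(x0+i),(i*k,22),0,.4,(0,0,255),1)
    for i in range(0,h,10):
        cv2.line(im,(0,i*k),(6,i*k),(0,0,255),1)
        if i%20==0: cv2.putText(im,str(y0+i),(8,i*k+4),0,.4,(0,0,255),1)
    cv2.imwrite(f"pics/{out}.png",im)
crop("top",170,170,130,90,6,"c_top_drive")
crop("scene",290,280,130,130,4,"c_sc_drive")
crop("top",320,160,165,95,4,"c_top_bar")
crop("scene",180,170,130,130,4,"c_sc_bar")
E
```

```text
(no output)
```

View pics/c_top_drive.png

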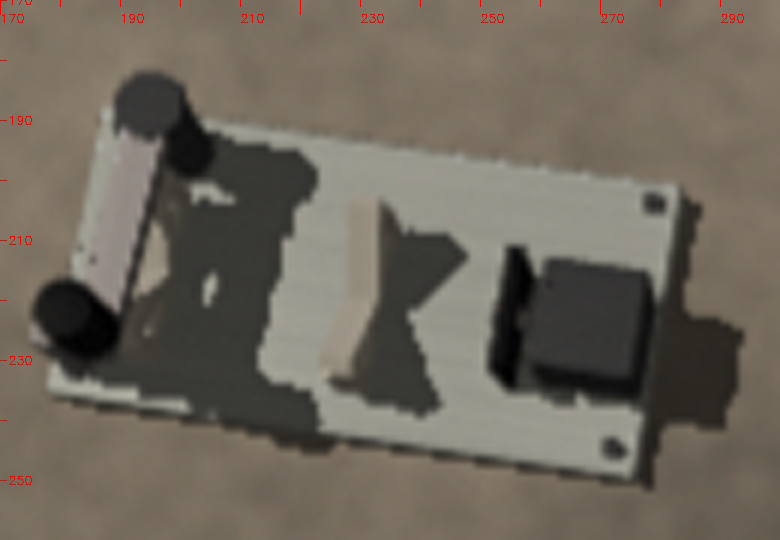

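View pics/c_sc_drive.png

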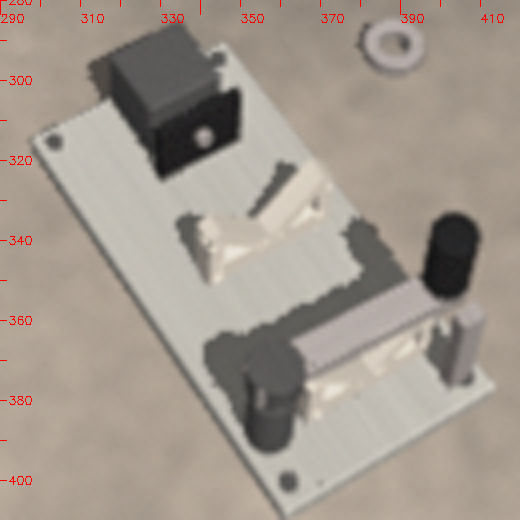

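View pics/c_top_bar.png

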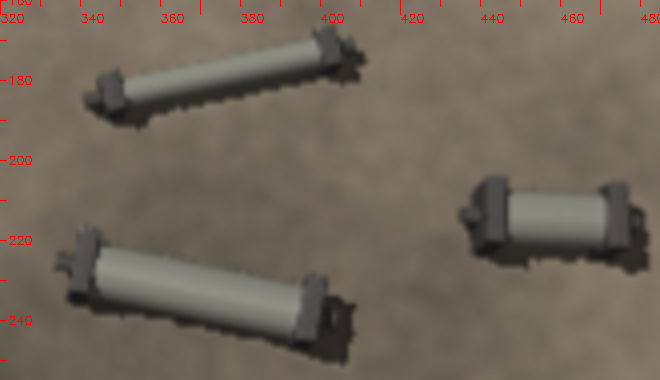

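View pics/c_sc_bar.png

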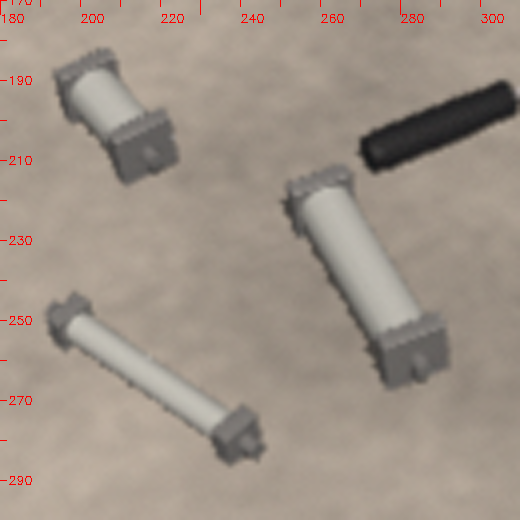

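The crop confirms it. The big barrel is at top (371,232) and scene (271,238), grey and longest and thickest. (458,214) is as thick but short, (376,179) is as long but thin, and (167,323) is the orange decoy. Next I'll triangulate the key points.

```bash
cat > h.py <<'E'
import numpy as np, cv2
from scipy.optimize import least_squares
from scipy.spatial.transform import Rotation as R
from cell import status, vision, workorder
P={n:vision.camera_params(n) for n in("scene","top")}
def cam(n):
    p=P[n]; f=240/np.tan(np.radians(p["fovy"]/2))
    K=np.array([[f,0,p["cx"]],[0,f,p["cy"]],[0,0,1.]])
    M=R.from_euler("xyz",p["orientation"],degrees=True).as_matrix()
    return K,M,np.array(p["eye"]),np.array(p["dist"])
def proj(n,X):
    K,M,e,d=cam(n); X=np.atleast_2d(X)
    rv=cv2.Rodrigues(M.T)[0]
    return cv2.projectPoints(X.astype(float),rv,-M.T@e,K,d)[0][:,0]
def ray(n,uv):
    K,M,e,d=cam(n)
    q=cv2.undistortPoints(np.array([[uv]],float),K,d)[0,0]
    v=M@np.array([q[0],q[1],1]); return e,v/np.linalg.norm(v)
def plane(n,uv,z):
    e,v=ray(n,uv); return e+v*(z-e[2])/v[2]
def tri(a,b):
    (e1,v1),(e2,v2)=ray("top",a),ray("scene",b)
    s=np.linalg.lstsq(np.c_[v1,-v2],e2-e1,rcond=None)[0]
    p,q=e1+s[0]*v1,e2+s[1]*v2
    return (p+q)/2,np.linalg.norm(p-q)
E
python3 - <<'E'
from h import *
np.set_printoptions(precision=4,suppress=True)
T={"knobtop":((180.8,221.3),(403.7,336.5)),"posttop":((195,187.3),(358.7,370.5)),
"plFR":((187.5,187.8),(361.2,408)),"plBL?":((283,201),(298.7,315.5)),"pl3":((275.3,249.7),(347,291.7)),"pl4":((178.3,235.3),(413,376.3)),
"restR_hi":((230.8,203.5),(341,335)),"barrel mid":((370.8,232.5),(271,237))}
for k,(a,b) in T.items(): print(k,*tri(a,b))
E
```

```text
knobtop [0.4571 0.2212 0.11  ] 0.0013836411903448158
posttop [0.5432 0.2125 0.0707] 0.0017824133347266909
plFR [0.5593 0.247  0.0057] 0.0009081417163767852
plBL? [0.5461 0.0248 0.0048] 0.0036731942801771747
pl3 [0.4315 0.0314 0.0023] 0.004009802651109168
pl4 [0.4461 0.253  0.0051] 0.0017568184303338465
restR_hi [0.5195 0.133  0.0528] 0.001422902587211286
barrel mid [ 0.4871 -0.1808  0.0142] 0.0039988041552290465
```

```bash
cat > fit.py <<'E'
from h import *
np.set_printoptions(precision=4,suppress=True)
obs=[("top",(180.8,221.3),"knob"),("scene",(403.7,336.5),"knob"),
("top",(195,187.3),"post"),("scene",(358.7,370.5),"post"),
("top",(228.3,203.3),(30,-34,6)),("top",(233.3,203.3),(30,-46,6)),("top",(223.7,232),(-30,-34,6)),("top",(228.3,233),(-30,-46,6)),
("scene",(340,335),(30,-40,6)),("scene",(368.7,321.2),(-30,-46,6))]
for n,s in (("top",((187.5,187.8),(283,201),(275.3,249.7),(178.3,235.3))),):
    pass
def pts(p,X):
    c,s=np.cos(p[3]),np.sin(p[3]); X=np.array(X)/1000.
    return np.array([p[0]+c*X[0]-s*X[1],p[1]+s*X[0]+c*X[1],p[2]+X[2]])
def knob(p,dz=62):
    th=p[4]; return pts(p,(50-86*np.cos(th),40+86*np.sin(th),dz))
def res(p):
    r=[]
    for n,uv,k in obs:
        X=knob(p) if k=="knob" else pts(p,(50,40,p[5]*1000)) if k=="post" else pts(p,k)
        r+=list(proj(n,X)[0]-uv)
    # plate edge directions
    a=np.arctan2(-.0132,.222);b=np.arctan2(-.0146,.2216);
    r.append((p[3]-(a+b)/2)*300)
    return np.array(r)
s=least_squares(res,[.5,.17,.05,-.06,.04,.02],loss="soft_l1")
p=s.x
print(p, np.degrees(p[3]),np.degrees(p[4]))
print(res(p).round(1))
print("knob top",knob(p),"knob pt",knob(p,48))
np.save("drive.npy",p)
E
python3 fit.py
cat > draw.py <<'E'
import sys; sys.argv
from fit import *
def box(x0,x1,y0,y1,z0,z1):
    c=[(x,y,z) for x in(x0,x1) for y in(y0,y1) for z in(z0,z1)]
    return [(a,b) for i,a in enumerate(c) for b in c[i+1:] if sum(u!=v for u,v in zip(a,b))==1]
L=box(-42,-30,58,66,-38,20)
for y in(-46,-34,34,46):
    pr=[(-30,y,-38),(-30,y,6),(-28.6,y,6),(0,y,-22.6),(28.6,y,6),(30,y,6),(30,y,-38)]
    L+=list(zip(pr[:-1],pr[1:]))
for n,(x0,y0,w,h,k) in {"top":(170,170,130,90,6),"scene":(290,280,130,130,4)}.items():
    im=cv2.imread(f"pics/{n}0.png")[y0:y0+h,x0:x0+w]
    im=cv2.resize(im,None,fx=k,fy=k,interpolation=cv2.INTER_CUBIC)
    for a,b in L:
        q=[tuple(int(v) for v in (proj(n,pts(p,a))[0]-(x0,y0)+.5)*k) for a in(a,b)]
        cv2.line(im,q[0],q[1],(0,255,0),1)
    for h0 in (22,62):
        P0=knob(p,h0)
        cc=[P0+.011*np.array([np.cos(t),np.sin(t),0]) for t in np.linspace(0,6.283,30)]
        cv2.polylines(im,[((proj(n,np.array(cc))-(x0,y0)+.5)*k).astype(np.int32)],True,(0,0,255),1)
    cv2.imwrite(f"pics/ov_{n}.png",im)
E
python3 draw.py >/dev/null
```

```text
[ 0.4903  0.1756  0.0455 -0.0627  0.0395  0.0247] -3.5908531231328142 2.2628964100987807
[ 0.1  0.5 -0.6  0.7 -0.2  0.6 -0.3 -0.2 -0.3  0.5  0.1  1.3 -0.7 -1.9
  0.1 -2.1  2.4  0.3 -1.  -2.8 -0. ]
knob top [0.4571 0.2212 0.1075] knob pt [0.4571 0.2212 0.0935]
```

```bash
python3 - <<'E'
import cv2,numpy as np
a=cv2.imread("pics/ov_top.png");b=cv2.imread("pics/ov_scene.png")
cv2.imwrite("pics/ov_topv.png",a)
E
```

```text
(no output)
```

View pics/ov_top.png

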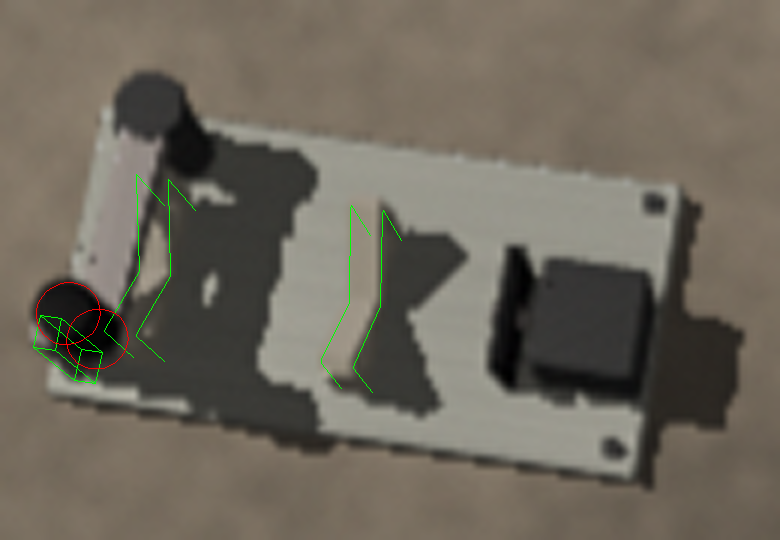

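View pics/ov_scene.png

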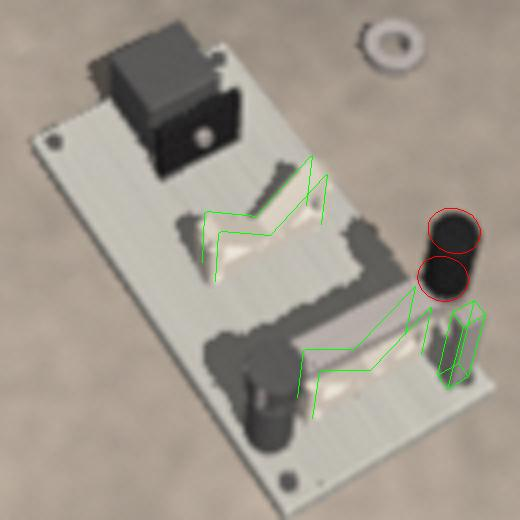

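```bash
python3 - <<'E'
import cv2
def crop(n,x0,y0,w,h,k,out):
    im=cv2.imread(f"pics/{n}0.png")[y0:y0+h,x0:x0+w]
    im=cv2.resize(im,None,fx=k,fy=k,interpolation=cv2.INTER_CUBIC)
    for i in range(0,w,5):
        cv2.line(im,(int((i+.5)*k),0),(int((i+.5)*k),6),(0,0,255),1)
        if i%10==0: cv2.putText(im,str(x0+i),(int((i+.5)*k)-10,20),0,.45,(0,0,255),1)
    for i in range(0,h,5):
        cv2.line(im,(0,int((i+.5)*k)),(6,int((i+.5)*k)),(0,0,255),1)
        if i%10==0: cv2.putText(im,str(y0+i),(8,int((i+.5)*k)+4),0,.45,(0,0,255),1)
    cv2.imwrite(f"pics/{out}.png",im)
crop("scene",330,310,50,50,12,"z_rest")
crop("scene",350,330,66,66,9,"z_bar")
crop("top",172,180,66,66,9,"z_top")
E
```

```text
(no output)
```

View pics/z_rest.png

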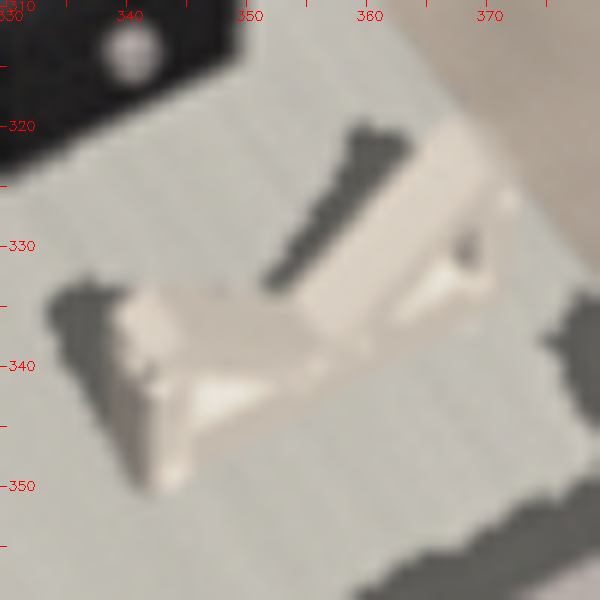

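View pics/z_bar.png

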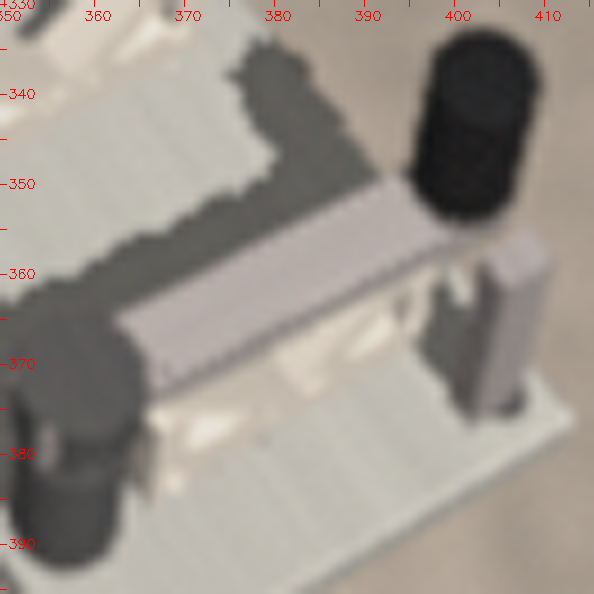

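View pics/z_top.png

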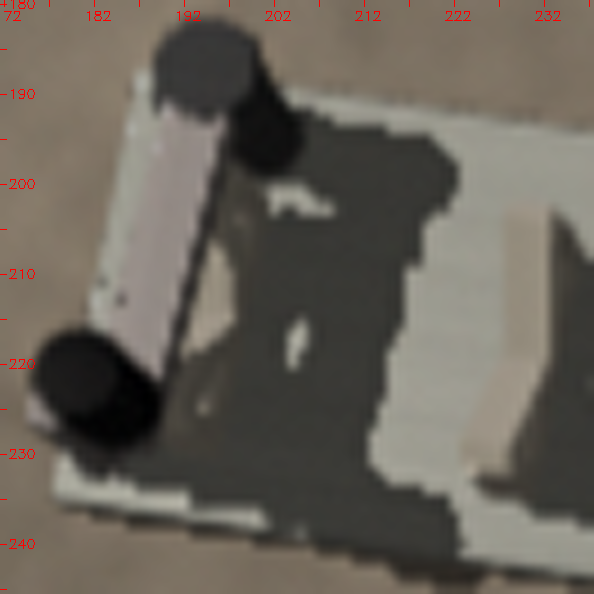

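```bash
python3 - <<'E'
s=open('fit.py').read()
a=s.index('obs=[');b=s.index('def pts')
s=s[:a]+'''obs=[("top",(180.4,221.2),"knob"),("scene",(403.4,337.2),"knob"),
("top",(194.5,187.4),"post"),("scene",(358.3,370.1),"post"),
("top",(227.6,202.7),(30,-34,6)),("top",(232.8,202.7),(30,-46,6)),("top",(223,231.2),(-30,-34,6)),("top",(228,232.5),(-30,-46,6)),
("top",(227.5,220.3),(0,-34,-22.6)),("top",(232.7,219.5),(0,-46,-22.6)),
("scene",(343.5,341.5),(30,-34,6)),("scene",(339.5,334.5),(30,-46,6)),("scene",(357,338.2),(0,-34,-22.6)),("scene",(353.5,334.2),(0,-46,-22.6)),
("scene",(367.5,320.5),(-30,-46,6)),("scene",(371.8,325.5),(-30,-34,6)),("scene",(407,358),(-36,62,20))]
'''+s[b:]
s=s.replace("print(res(p).round(1))","print(res(p)[:-1].reshape(-1,2).round(1).tolist())")
open('fit.py','w').write(s)
E
python3 fit.py; python3 draw.py>/dev/null
sed -i 's/^p=s.x/p=s.x/' fit.py
python3 - <<'E'
import fit,numpy as np
from scipy.optimize import least_squares
for z in(.047,.049,.05):
    s=least_squares(lambda q: fit.res(np.r_[q[:2],z,q[2:]]),np.delete(fit.p,2),loss="soft_l1")
    print(z,s.x,s.cost)
E
```

```text
[ 0.4912  0.1766  0.0442 -0.0619  0.0376  0.0284] -3.545741241252693 2.153611958494217
[[0.3, 0.3], [-0.5, 1.0], [-0.4, -0.3], [0.1, 0.3], [0.1, 0.8], [0.3, 1.6], [-0.3, -1.4], [0.1, -2.0], [-0.1, -0.7], [-0.0, 0.8], [0.6, -2.7], [1.0, -0.6], [0.0, 1.2], [0.0, 0.5], [0.1, -1.1], [-0.5, -1.4], [-0.3, 1.0]]
knob top [0.458  0.222  0.1062] knob pt [0.458  0.222  0.0922]
[ 0.4912  0.1766  0.0442 -0.0619  0.0376  0.0284] -3.545741241252693 2.153611958494217
[[0.3, 0.3], [-0.5, 1.0], [-0.4, -0.3], [0.1, 0.3], [0.1, 0.8], [0.3, 1.6], [-0.3, -1.4], [0.1, -2.0], [-0.1, -0.7], [-0.0, 0.8], [0.6, -2.7], [1.0, -0.6], [0.0, 1.2], [0.0, 0.5], [0.1, -1.1], [-0.5, -1.4], [-0.3, 1.0]]
knob top [0.458  0.222  0.1062] knob pt [0.458  0.222  0.0922]
0.047 [ 0.4915  0.1767 -0.062   0.0366  0.0258] 10.981191049001826
0.049 [ 0.4918  0.1768 -0.0622  0.0375  0.024 ] 13.668638371132449
0.05 [ 0.4919  0.1769 -0.0623  0.0381  0.0231] 15.56624485048121
```

View pics/ov_scene.png

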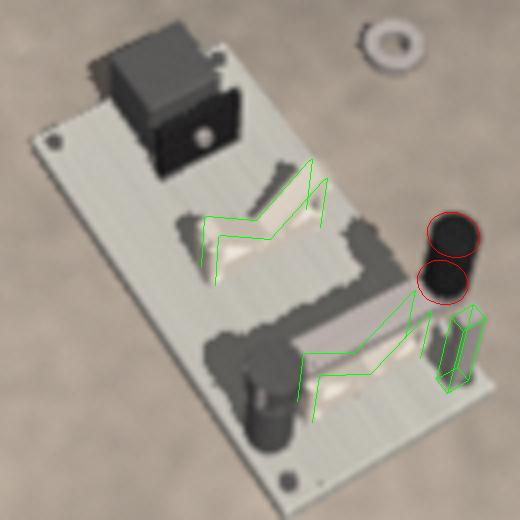

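View pics/ov_top.png

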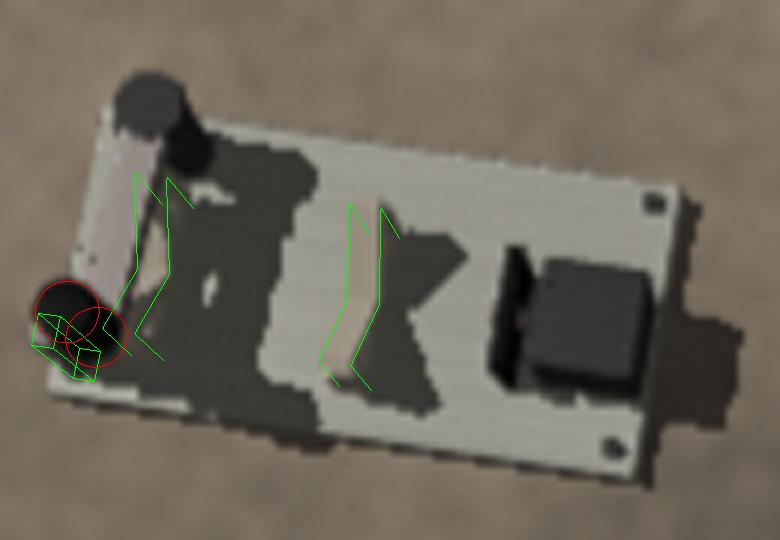

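```bash
sed -i 's/("top",(223,231.2),(-30,-34,6)),("top",(228,232.5),(-30,-46,6)),//; s/("scene",(343.5,341.5),(30,-34,6)),//' fit.py
python3 fit.py; python3 draw.py>/dev/null
python3 - <<'E'
import fit,numpy as np
from scipy.optimize import least_squares
for z in(.047,.05):
    s=least_squares(lambda q: fit.res(np.r_[q[:2],z,q[2:]]),np.delete(fit.p,2),loss="soft_l1")
    print(z,s.x,s.cost)
E
```

```text
[ 0.4915  0.1767  0.0458 -0.0619  0.036   0.027 ] -3.5485906743855367 2.0650472948646095
[[0.1, -0.0], [-0.5, 0.6], [-0.4, -0.4], [-0.0, 0.4], [-0.1, 0.5], [0.1, 1.2], [-0.2, -1.0], [-0.2, 0.5], [0.9, -1.0], [-0.0, 0.9], [-0.1, 0.1], [0.1, -1.5], [-0.5, -1.8], [-0.3, 0.7]]
knob top [0.4583 0.2219 0.1078] knob pt [0.4583 0.2219 0.0938]
[ 0.4915  0.1767  0.0458 -0.0619  0.036   0.027 ] -3.5485906743855367 2.0650472948646095
[[0.1, -0.0], [-0.5, 0.6], [-0.4, -0.4], [-0.0, 0.4], [-0.1, 0.5], [0.1, 1.2], [-0.2, -1.0], [-0.2, 0.5], [0.9, -1.0], [-0.0, 0.9], [-0.1, 0.1], [0.1, -1.5], [-0.5, -1.8], [-0.3, 0.7]]
knob top [0.4583 0.2219 0.1078] knob pt [0.4583 0.2219 0.0938]
0.047 [ 0.4917  0.1768 -0.062   0.0355  0.0259] 5.470654242539311
0.05 [ 0.4921  0.1771 -0.0625  0.0357  0.0233] 8.277399527352529
```

View pics/ov_scene.png

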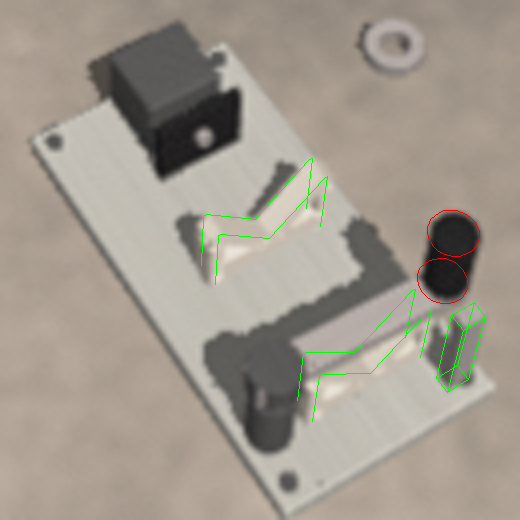

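View pics/ov_top.png

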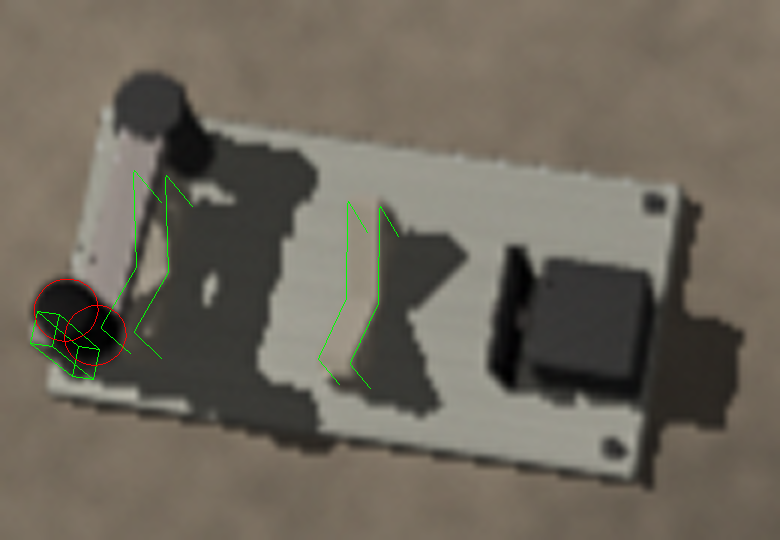

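The overlay agrees to about 1–2 px. The drive is near (0.491, 0.177), yaw -3.5°, and the knob is near (0.458, 0.222). I'll refit after the bar is aside. Now the barrel, zoomed.

```bash
cat > crop.py <<'E'
import cv2
def crop(src,x0,y0,w,h,k,out):
    im=cv2.imread(f"pics/{src}.png")[y0:y0+h,x0:x0+w]
    im=cv2.resize(im,None,fx=k,fy=k,interpolation=cv2.INTER_CUBIC)
    for i in range(0,w,5):
        cv2.line(im,(int((i+.5)*k),0),(int((i+.5)*k),6),(0,0,255),1)
        if i%10==0: cv2.putText(im,str(x0+i),(int((i+.5)*k)-10,20),0,.45,(0,0,255),1)
    for i in range(0,h,5):
        cv2.line(im,(0,int((i+.5)*k)),(6,int((i+.5)*k)),(0,0,255),1)
        if i%10==0: cv2.putText(im,str(y0+i),(8,int((i+.5)*k)+4),0,.45,(0,0,255),1)
    cv2.imwrite(f"pics/{out}.png",im)
E
python3 - <<'E'
from crop import *
crop("top0",330,210,80,50,10,"zb_top")
crop("scene0",245,205,55,65,9,"zb_sc")
E
```

```text
(no output)
```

View pics/zb_top.png

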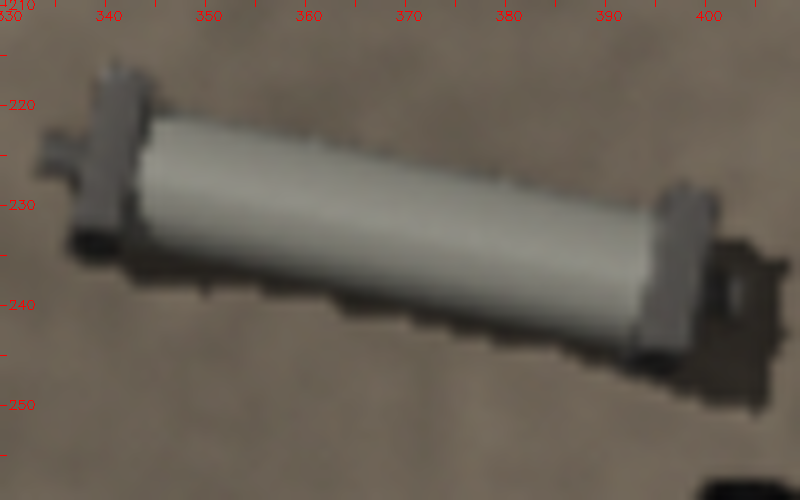

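View pics/zb_sc.png

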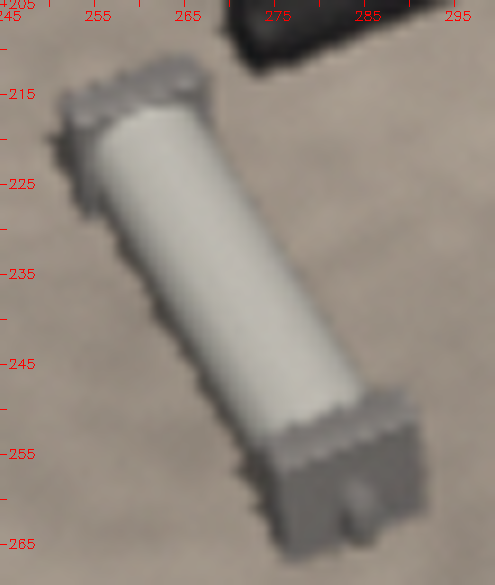

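```bash
cat > bfit.py <<'E'
from h import *
np.set_printoptions(precision=4,suppress=True)
# barrel frame: +y toward left of top image (world +y); cap corners
O=[("top",(339.3,216.8),(19,70,19)),("top",(344,217.5),(19,58,19)),("top",(337,233),(-19,70,19)),("top",(341.7,233.3),(-19,58,19)),
("top",(396,228.5),(19,-58,19)),("top",(400.6,229.5),(19,-70,19)),("top",(393.5,244),(-19,-58,19)),("top",(398.4,245),(-19,-70,19)),
("scene",(277,256.5),(19,70,19)),("scene",(291,250.8),(-19,70,19)),("scene",(277.3,266),(19,70,-19)),("scene",(291.7,261),(-19,70,-19)),
("scene",(251.7,215),(19,-70,19)),("scene",(265.5,210.8),(-19,-70,19)),("scene",(288.8,247.5),(-19,58,19)),("scene",(274.5,253),(19,58,19))]
def pts(p,X):
    c,s=np.cos(p[3]),np.sin(p[3]); X=np.array(X)/1000.
    return np.array([p[0]+c*X[0]-s*X[1],p[1]+s*X[0]+c*X[1],p[2]+X[2]])
def res(p): return np.concatenate([proj(n,pts(p,k))[0]-uv for n,uv,k in O])
for z in(None,.019):
    f=(lambda q:res(q)) if z is None else (lambda q:res(np.r_[q[:2],z,q[3]]))
    s=least_squares(f,[.487,-.18,.019,0],loss="soft_l1")
    print(s.x,np.degrees(s.x[3]),s.cost); print(f(s.x).reshape(-1,2).round(1).tolist())
E
python3 bfit.py
```

```text
[ 0.4874 -0.1754  0.0152 -0.1182] -6.77520277183708 6.63660551324824
[[0.2, -0.2], [0.8, 0.2], [-0.8, -0.1], [-0.2, 0.7], [-0.0, -0.5], [0.7, -0.5], [-0.5, 0.4], [-0.0, 0.5], [-1.2, 0.3], [1.0, -0.4], [-0.3, 2.0], [1.1, 0.6], [-1.2, 0.3], [0.3, -1.0], [0.7, -0.8], [-1.1, -0.0]]
[ 0.4873 -0.1743  0.0839 -0.1208] -6.922783195442995 9.101428885899912
[[-0.2, -0.7], [0.4, -0.3], [-1.2, -0.5], [-0.6, 0.3], [-0.3, -0.8], [0.5, -0.8], [-0.7, 0.2], [-0.3, 0.3], [-1.1, -0.5], [1.1, -1.2], [-0.2, 1.2], [1.2, -0.1], [-1.0, -0.6], [0.5, -1.9], [0.9, -1.7], [-1.0, -0.9]]
```

The barrel sits at (0.487, -0.175), yaw -6.8°. Cap centres are about 127 mm apart, as they should be. Both fits give z about 4 mm low, which looks like a calibration bias, so I'll use the nominal heights. Now to the knob.

>>> step_arm(
  series=[
    {"x": 0.017,"y": -0.031,"z": 0,"az": 2,"claw": 60},
    {"x": 0.035,"y": -0.063,"z": 0,"az": 4,"claw": 60},
    {"x": 0.053,"y": -0.095,"z": 0,"az": 6,"claw": 60},
    {"x": 0.07,"y": -0.127,"z": 0,"az": 8,"claw": 60},
    {"x": 0.088,"y": -0.16,"z": 0,"az": 10,"claw": 60},
    {"x": 0.106,"y": -0.192,"z": 0,"az": 12,"claw": 60},
    {"x": 0.124,"y": -0.224,"z": 0,"az": 14,"claw": 60},
    {"x": 0.142,"y": -0.257,"z": -0.01,"az": 16,"claw": 60},
    {"x": 0.16,"y": -0.29,"z": -0.02,"az": 17,"claw": 60},
    {"x": 0.178,"y": -0.322,"z": -0.04,"az": 17,"claw": 60},
    {"x": 0.195,"y": -0.353,"z": -0.06,"az": 17,"claw": 60},
    {"x": 0.209,"y": -0.378,"z": -0.07,"az": 17,"claw": 60},
  ],
)

```text
invalid input
```

>>> step_arm(
  series=[
    {"x": 0,"y": 0,"z": 0,"claw": 60},
    {"x": 0,"y": 0,"z": 0,"claw": 60},
  ],
)

```text
invalid input
```

```bash
python3 - <<'E'
from h import *
from crop import crop
for n in("top","scene"):
    cv2.imwrite(f"pics/{n}1.png",vision.read_camera(n)[:,:,::-1])
o=status.get_obs(); print({k:np.round(o[k],4) for k in("time_s","qpos","tool_pos","tool_rot","force","grip_width")})
crop("top1",150,150,130,110,6,"a_top1"); crop("scene1",330,230,130,150,4,"a_sc1")
E
```

```text
{'time_s': np.float64(0.2), 'qpos': array([-66.6286,  18.4218,  -4.0177,  83.1482,   1.2952,  78.5391,
        -3.2601]), 'tool_pos': array([0.2493, 0.6   , 0.2299]), 'tool_rot': array([-1.799361e+02,  4.000000e-03,  1.574398e+02]), 'force': array([0.7176, 0.5173, 0.5698]), 'grip_width': np.float64(0.0871)}
```

View pics/a_sc1.png

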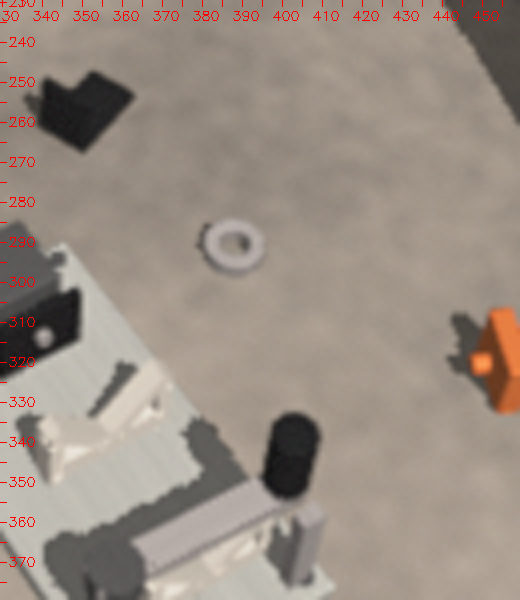

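View pics/a_top1.png

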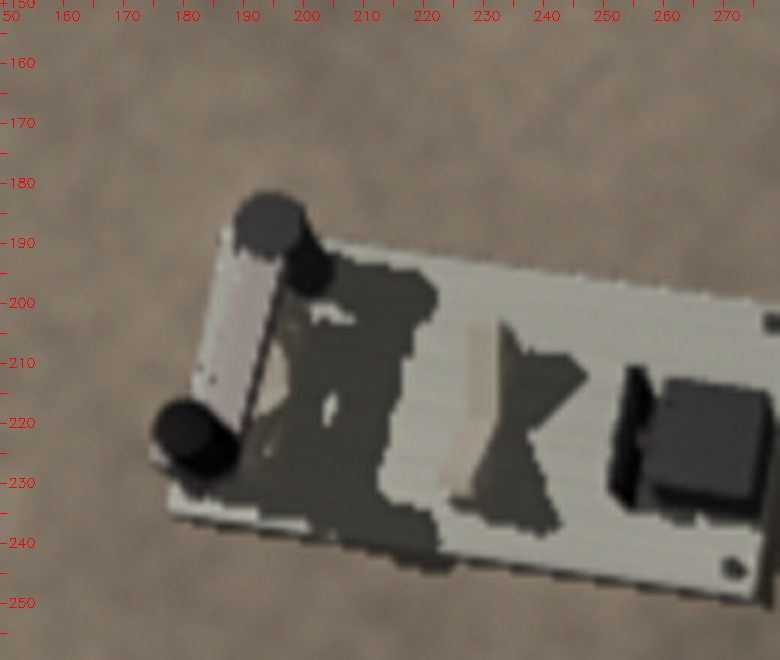

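Both calls were refused and the arm did not move. Most likely every key must be present, so I'll give all seven.

>>> step_arm(
  series=[
    {"ax": 0,"ay": 0,"az": 2,"x": 0.017,"y": -0.031,"z": 0,"claw": 60},
    {"ax": 0,"ay": 0,"az": 4,"x": 0.035,"y": -0.063,"z": 0,"claw": 60},
    {"ax": 0,"ay": 0,"az": 6,"x": 0.053,"y": -0.095,"z": 0,"claw": 60},
    {"ax": 0,"ay": 0,"az": 8,"x": 0.07,"y": -0.127,"z": 0,"claw": 60},
    {"ax": 0,"ay": 0,"az": 10,"x": 0.088,"y": -0.16,"z": 0,"claw": 60},
    {"ax": 0,"ay": 0,"az": 12,"x": 0.106,"y": -0.192,"z": 0,"claw": 60},
    {"ax": 0,"ay": 0,"az": 14,"x": 0.124,"y": -0.224,"z": 0,"claw": 60},
    {"ax": 0,"ay": 0,"az": 16,"x": 0.142,"y": -0.257,"z": -0.01,"claw": 60},
    {"ax": 0,"ay": 0,"az": 17,"x": 0.16,"y": -0.29,"z": -0.02,"claw": 60},
    {"ax": 0,"ay": 0,"az": 17,"x": 0.178,"y": -0.322,"z": -0.04,"claw": 60},
    {"ax": 0,"ay": 0,"az": 17,"x": 0.195,"y": -0.353,"z": -0.06,"claw": 60},
    {"ax": 0,"ay": 0,"az": 17,"x": 0.209,"y": -0.378,"z": -0.07,"claw": 60},
  ],
  squeeze=40,
)

```text
time_s: 1.4
tool_pos: [0.4584, 0.2195, 0.1589]
tool_rot: [-179.9, -0.1, 174.3]
force: [-0.3, 1.3, -0.2]
grip_width: 0.052
```

```bash
python3 - <<'E'
from h import *
from crop import crop
for n in("top","scene"):
    cv2.imwrite(f"pics/{n}2.png",vision.read_camera(n)[:,:,::-1])
o=status.get_obs(); print({k:np.round(o[k],4) for k in("time_s","qpos","tool_pos","tool_rot","force","grip_width")})
crop("scene2",330,230,130,150,4,"a_sc2")
E
```

```text
{'time_s': np.float64(1.5), 'qpos': array([-39.8029,   3.9712,  11.9567, 108.6718,  -0.7553,  67.631 ,
        56.429 ]), 'tool_pos': array([0.4595, 0.2169, 0.1588]), 'tool_rot': array([-1.797935e+02, -8.590000e-02,  1.740130e+02]), 'force': array([-0.3813,  0.7449, -0.0886]), 'grip_width': np.float64(0.0526)}
```

View pics/a_sc2.png

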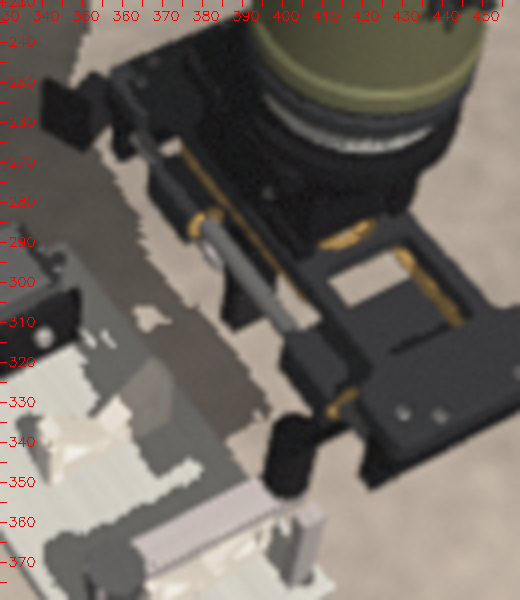

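View pics/top2.png

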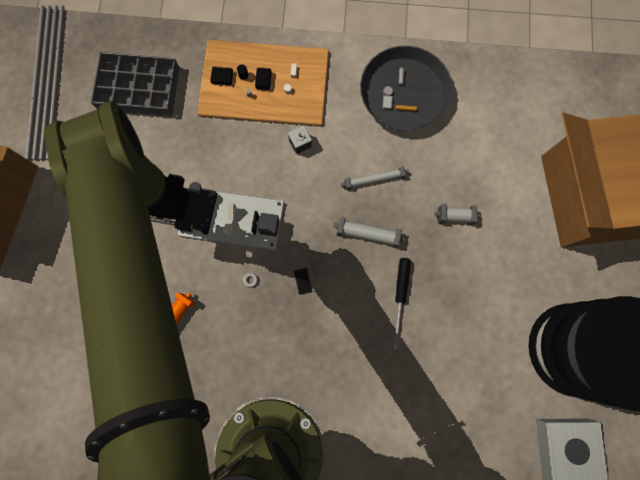

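>>> step_arm(
  series=[
    {"ax": 0,"ay": 0,"az": 0,"x": 0,"y": 0,"z": 0,"claw": 60},
    {"ax": 0,"ay": 0,"az": 0,"x": 0,"y": 0,"z": 0,"claw": 60},
    {"ax": 0,"ay": 0,"az": 0,"x": 0,"y": 0,"z": 0,"claw": 60},
  ],
)

```text
time_s: 1.8
tool_pos: [0.4581, 0.2238, 0.1611]
tool_rot: [179.9, 0.0, 174.6]
force: [0.0, 0.6, -0.7]
grip_width: 0.052
```

>>> step_arm(
  series=[
    {"ax": 0,"ay": 0,"az": 0,"x": 0,"y": 0,"z": -0.015,"claw": 60},
    {"ax": 0,"ay": 0,"az": 0,"x": 0,"y": 0,"z": -0.028,"claw": 60},
    {"ax": 0,"ay": 0,"az": 0,"x": 0,"y": 0,"z": -0.033,"claw": 60},
    {"ax": 0,"ay": 0,"az": 0,"x": 0,"y": 0,"z": -0.033,"claw": 60},
    {"ax": 0,"ay": 0,"az": 0,"x": 0,"y": 0,"z": -0.033,"claw": 60},
  ],
)

```text
time_s: 2.3
tool_pos: [0.4585, 0.2225, 0.1278]
tool_rot: [180.0, 0.0, 174.5]
force: [-0.2, -0.0, -0.2]
grip_width: 0.0522
```

```bash
python3 - <<'E'
from h import *
from crop import crop
for n in("scene",):
    cv2.imwrite(f"pics/{n}3.png",vision.read_camera(n)[:,:,::-1])
o=status.get_obs(); print({k:np.round(o[k],4) for k in("time_s","tool_pos","tool_rot","force","grip_width")})
crop("scene3",350,270,90,90,7,"a_sc3")
p=o["tool_pos"]; print("tips",proj("scene",p+[0,0,-.008-.004]),"tip +y",proj("scene",p+[0,.026,-.012]),proj("scene",p+[0,-.026,-.012]))
E
```

```text
{'time_s': np.float64(2.35), 'tool_pos': array([0.4587, 0.2225, 0.1281]), 'tool_rot': array([1.799692e+02, 3.740000e-02, 1.744449e+02]), 'force': array([-0.0316,  0.4485,  0.0111]), 'grip_width': np.float64(0.0521)}
tips [[403.47676202 335.58239939]] tip +y [[413.93230732 346.95934934]] [[393.37394106 324.58907702]]
```

View pics/a_sc3.png

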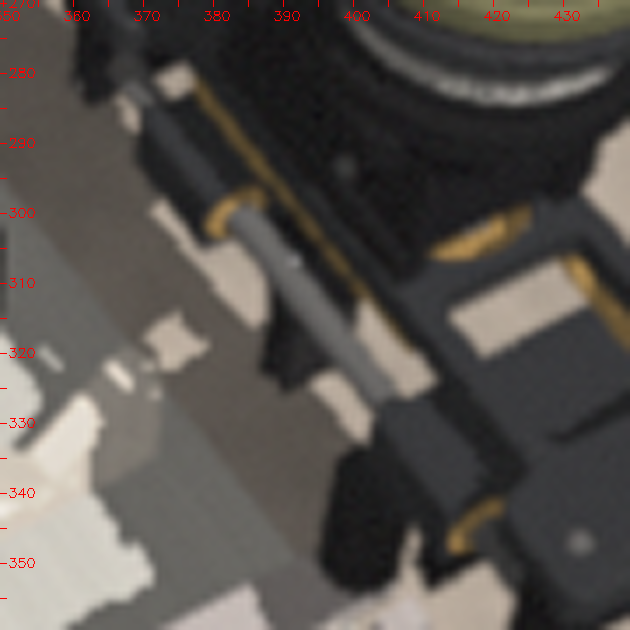

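The tips at about (390,325) and (412,352) straddle the knob at (402,345), as predicted. Descend and grip.

>>> step_arm(
  series=[
    {"ax": 0,"ay": 0,"az": 0,"x": 0,"y": 0,"z": -0.014,"claw": 60},
    {"ax": 0,"ay": 0,"az": 0,"x": 0,"y": 0,"z": -0.028,"claw": 60},
    {"ax": 0,"ay": 0,"az": 0,"x": 0,"y": 0,"z": -0.039,"claw": 60},
    {"ax": 0,"ay": 0,"az": 0,"x": 0,"y": 0,"z": -0.039,"claw": 60},
    {"ax": 0,"ay": 0,"az": 0,"x": 0,"y": 0,"z": -0.039,"claw": 60},
  ],
)

```text
time_s: 2.85
tool_pos: [0.4581, 0.222, 0.0879]
tool_rot: [-180.0, -0.1, 174.4]
force: [0.4, 0.4, 1.1]
grip_width: 0.0525
```

>>> step_arm(
  series=[
    {"ax": 0,"ay": 0,"az": 0,"x": 0,"y": 0,"z": 0,"claw": 10},
    {"ax": 0,"ay": 0,"az": 0,"x": 0,"y": 0,"z": 0,"claw": 10},
    {"ax": 0,"ay": 0,"az": 0,"x": 0,"y": 0,"z": 0,"claw": 10},
    {"ax": 0,"ay": 0,"az": 0,"x": 0,"y": 0,"z": 0,"claw": 10},
    {"ax": 0,"ay": 0,"az": 0,"x": 0,"y": 0,"z": 0,"claw": 10},
    {"ax": 0,"ay": 0,"az": 0,"x": 0,"y": 0,"z": 0,"claw": 10},
  ],
  squeeze=40,
)

```text
time_s: 3.45
tool_pos: [0.4585, 0.2224, 0.0887]
tool_rot: [180.0, 0.0, 174.4]
force: [-0.9, 0.2, 0.5]
grip_width: 0.0211
```

Width 21 mm is the knob. Lift 30 mm.

>>> step_arm(
  series=[
    {"ax": 0,"ay": 0,"az": 0,"x": 0,"y": 0,"z": 0.006,"claw": 10},
    {"ax": 0,"ay": 0,"az": 0,"x": 0,"y": 0,"z": 0.012,"claw": 10},
    {"ax": 0,"ay": 0,"az": 0,"x": 0,"y": 0,"z": 0.018,"claw": 10},
    {"ax": 0,"ay": 0,"az": 0,"x": 0,"y": 0,"z": 0.024,"claw": 10},
    {"ax": 0,"ay": 0,"az": 0,"x": 0,"y": 0,"z": 0.03,"claw": 10},
    {"ax": 0,"ay": 0,"az": 0,"x": 0,"y": 0,"z": 0.031,"claw": 10},
    {"ax": 0,"ay": 0,"az": 0,"x": 0,"y": 0,"z": 0.031,"claw": 10},
    {"ax": 0,"ay": 0,"az": 0,"x": 0,"y": 0,"z": 0.031,"claw": 10},
  ],
)

```text
time_s: 4.25
tool_pos: [0.4588, 0.222, 0.1193]
tool_rot: [-180.0, 0.0, 174.4]
force: [5.7, 0.3, -9.3]
grip_width: 0.0214
```

```bash
python3 - <<'E'
from h import *
from crop import crop
for n in("scene",):
    cv2.imwrite(f"pics/{n}4.png",vision.read_camera(n)[:,:,::-1])
o=status.get_obs(); print({k:np.round(o[k],4) for k in("time_s","tool_pos","tool_rot","force","grip_width","wrist_torque")})
crop("scene4",330,280,100,110,6,"a_sc4")
E
```

```text
{'time_s': np.float64(4.3), 'tool_pos': array([0.4588, 0.222 , 0.1192]), 'tool_rot': array([-1.799936e+02,  4.220000e-02,  1.744296e+02]), 'force': array([ 5.3723,  0.6713, -9.566 ]), 'grip_width': np.float64(0.0207), 'wrist_torque': array([ 0.2575, -1.0598,  0.14  ])}
```

View pics/a_sc4.png

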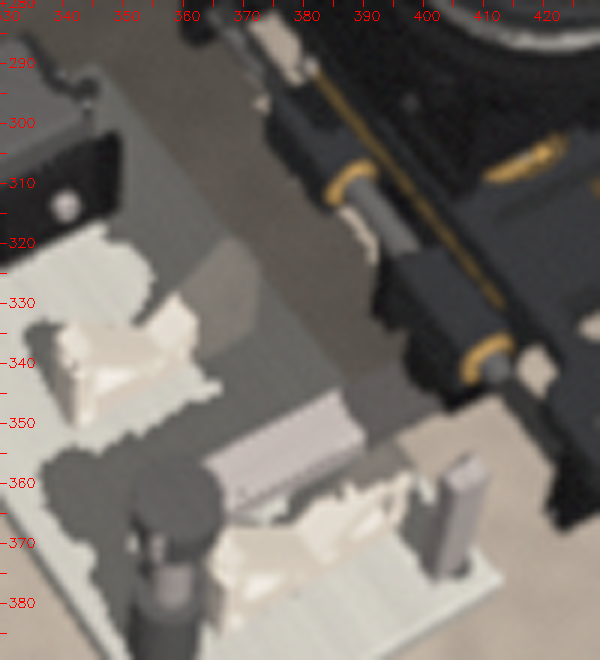

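```bash
python3 - <<'E'
import numpy as np
f=lambda d:(-.0855*(np.cos(d)-1)+.0085*np.sin(d), .0085*(np.cos(d)-1)+.0855*np.sin(d))
a=np.array(f(np.radians(44)))
for k in range(1,12): print(-4*k,np.round(f(np.radians(4*k)),4), np.round(np.array(f(np.radians(44+4*k)))-a,4))
E
```

```text
-4 [0.0008 0.0059] [0.0047 0.0037]
-8 [0.002  0.0118] [0.0097 0.0071]
-12 [0.0036 0.0176] [0.0148 0.0101]
-16 [0.0057 0.0232] [0.0202 0.0128]
-20 [0.0081 0.0287] [0.0258 0.0151]
-24 [0.0108 0.034 ] [0.0315 0.017 ]
-28 [0.014  0.0391] [0.0373 0.0184]
-32 [0.0175 0.044 ] [0.0432 0.0195]
-36 [0.0213 0.0486] [0.0491 0.0202]
-40 [0.0255 0.053 ] [0.0551 0.0204]
-44 [0.0299 0.057 ] [0.0611 0.0202]
```

>>> step_arm(
  series=[
    {"ax": 0,"ay": 0,"az": -4,"x": 0.0008,"y": 0.0059,"z": 0,"claw": 10},
    {"ax": 0,"ay": 0,"az": -8,"x": 0.002,"y": 0.0118,"z": 0,"claw": 10},
    {"ax": 0,"ay": 0,"az": -12,"x": 0.0036,"y": 0.0176,"z": 0,"claw": 10},
    {"ax": 0,"ay": 0,"az": -16,"x": 0.0057,"y": 0.0232,"z": 0,"claw": 10},
    {"ax": 0,"ay": 0,"az": -20,"x": 0.0081,"y": 0.0287,"z": 0,"claw": 10},
    {"ax": 0,"ay": 0,"az": -24,"x": 0.0108,"y": 0.034,"z": 0,"claw": 10},
    {"ax": 0,"ay": 0,"az": -28,"x": 0.014,"y": 0.0391,"z": 0,"claw": 10},
    {"ax": 0,"ay": 0,"az": -32,"x": 0.0175,"y": 0.044,"z": 0,"claw": 10},
    {"ax": 0,"ay": 0,"az": -36,"x": 0.0213,"y": 0.0486,"z": 0,"claw": 10},
    {"ax": 0,"ay": 0,"az": -40,"x": 0.0255,"y": 0.053,"z": 0,"claw": 10},
    {"ax": 0,"ay": 0,"az": -44,"x": 0.0299,"y": 0.057,"z": 0,"claw": 10},
  ],
)

```text
time_s: 5.4
tool_pos: [0.4882, 0.2781, 0.1185]
tool_rot: [-179.9, 0.1, 130.3]
force: [3.9, -1.5, -8.8]
grip_width: 0.0211
```

>>> step_arm(
  series=[
    {"ax": 0,"ay": 0,"az": -4,"x": 0.0047,"y": 0.0037,"z": 0,"claw": 10},
    {"ax": 0,"ay": 0,"az": -8,"x": 0.0097,"y": 0.0071,"z": 0,"claw": 10},
    {"ax": 0,"ay": 0,"az": -12,"x": 0.0148,"y": 0.0101,"z": 0,"claw": 10},
    {"ax": 0,"ay": 0,"az": -16,"x": 0.0202,"y": 0.0128,"z": 0,"claw": 10},
    {"ax": 0,"ay": 0,"az": -20,"x": 0.0258,"y": 0.0151,"z": 0,"claw": 10},
    {"ax": 0,"ay": 0,"az": -24,"x": 0.0315,"y": 0.017,"z": 0,"claw": 10},
    {"ax": 0,"ay": 0,"az": -28,"x": 0.0373,"y": 0.0184,"z": 0,"claw": 10},
    {"ax": 0,"ay": 0,"az": -32,"x": 0.0432,"y": 0.0195,"z": 0,"claw": 10},
    {"ax": 0,"ay": 0,"az": -36,"x": 0.0491,"y": 0.0202,"z": 0,"claw": 10},
    {"ax": 0,"ay": 0,"az": -40,"x": 0.0551,"y": 0.0204,"z": 0,"claw": 10},
    {"ax": 0,"ay": 0,"az": -44,"x": 0.0611,"y": 0.0202,"z": 0,"claw": 10},
    {"ax": 0,"ay": 0,"az": -44,"x": 0.0611,"y": 0.0202,"z": 0,"claw": 10},
  ],
)

```text
time_s: 6.6
tool_pos: [0.5488, 0.2984, 0.118]
tool_rot: [-179.9, 0.2, 86.4]
force: [2.1, -0.6, -9.8]
grip_width: 0.0214
```

```bash
python3 - <<'E'
from h import *
from crop import crop
for n in("scene",):
    cv2.imwrite(f"pics/{n}5.png",vision.read_camera(n)[:,:,::-1])
o=status.get_obs(); print({k:np.round(o[k],4) for k in("time_s","tool_pos","tool_rot","force","grip_width","wrist_torque")})
E
```

```text
{'time_s': np.float64(6.65), 'tool_pos': array([0.5486, 0.2984, 0.1181]), 'tool_rot': array([-1.798716e+02,  1.555000e-01,  8.650170e+01]), 'force': array([ 3.337 , -1.9937, -9.2707]), 'grip_width': np.float64(0.0208), 'wrist_torque': array([-0.2388, -0.6372,  0.172 ])}
```

View pics/scene5.png

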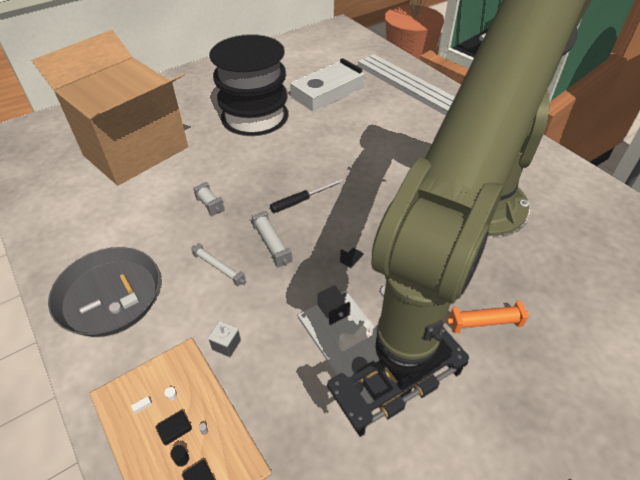

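The bar has followed the turn with low forces. Lower it and let go.

>>> step_arm(
  series=[
    {"ax": 0,"ay": 0,"az": 0,"x": 0,"y": 0,"z": -0.008,"claw": 10},
    {"ax": 0,"ay": 0,"az": 0,"x": 0,"y": 0,"z": -0.016,"claw": 10},
    {"ax": 0,"ay": 0,"az": 0,"x": 0,"y": 0,"z": -0.024,"claw": 10},
    {"ax": 0,"ay": 0,"az": 0,"x": 0,"y": 0,"z": -0.029,"claw": 10},
    {"ax": 0,"ay": 0,"az": 0,"x": 0,"y": 0,"z": -0.029,"claw": 10},
    {"ax": 0,"ay": 0,"az": 0,"x": 0,"y": 0,"z": -0.029,"claw": 10},
  ],
)

```text
time_s: 7.25
tool_pos: [0.5491, 0.2986, 0.0902]
tool_rot: [-179.9, 0.1, 86.4]
force: [0.1, -4.4, -7.5]
grip_width: 0.0213
```

>>> step_arm(
  series=[
    {"ax": 0,"ay": 0,"az": 0,"x": 0,"y": 0,"z": 0,"claw": 60},
    {"ax": 0,"ay": 0,"az": 0,"x": 0,"y": 0,"z": 0,"claw": 60},
    {"ax": 0,"ay": 0,"az": 0,"x": 0,"y": 0,"z": 0,"claw": 60},
    {"ax": 0,"ay": 0,"az": 0,"x": 0,"y": 0,"z": 0,"claw": 60},
    {"ax": 0,"ay": 0,"az": 0,"x": 0,"y": 0,"z": 0.02,"claw": 60},
    {"ax": 0,"ay": 0,"az": 0,"x": 0,"y": 0,"z": 0.05,"claw": 60},
    {"ax": 0,"ay": 0,"az": 0,"x": 0,"y": 0,"z": 0.085,"claw": 60},
    {"ax": 0,"ay": 0,"az": 0,"x": 0,"y": 0,"z": 0.11,"claw": 60},
    {"ax": 0,"ay": 0,"az": 0,"x": 0,"y": 0,"z": 0.11,"claw": 60},
  ],
)

```text
time_s: 8.15
tool_pos: [0.5518, 0.3012, 0.206]
tool_rot: [179.6, -0.4, 86.5]
force: [0.7, 0.2, 0.6]
grip_width: 0.0525
```

>>> step_arm(
  series=[
    {"ax": 0,"ay": 0,"az": 0,"x": -0.003,"y": -0.02,"z": 0,"claw": 75},
    {"ax": 0,"ay": 0,"az": -1,"x": -0.008,"y": -0.06,"z": 0,"claw": 75},
    {"ax": 0,"ay": 0,"az": -1,"x": -0.013,"y": -0.105,"z": 0,"claw": 75},
    {"ax": 0,"ay": 0,"az": -2,"x": -0.019,"y": -0.15,"z": 0,"claw": 75},
    {"ax": 0,"ay": 0,"az": -2,"x": -0.025,"y": -0.195,"z": 0,"claw": 75},
    {"ax": 0,"ay": 0,"az": -3,"x": -0.031,"y": -0.24,"z": 0,"claw": 75},
    {"ax": 0,"ay": 0,"az": -3,"x": -0.037,"y": -0.285,"z": 0,"claw": 75},
    {"ax": 0,"ay": 0,"az": -3,"x": -0.043,"y": -0.33,"z": 0,"claw": 75},
    {"ax": 0,"ay": 0,"az": -3,"x": -0.049,"y": -0.375,"z": 0,"claw": 75},
    {"ax": 0,"ay": 0,"az": -3,"x": -0.055,"y": -0.42,"z": -0.02,"claw": 75},
    {"ax": 0,"ay": 0,"az": -3,"x": -0.06,"y": -0.455,"z": -0.05,"claw": 75},
    {"ax": 0,"ay": 0,"az": -3,"x": -0.062,"y": -0.474,"z": -0.08,"claw": 75},
  ],
)

```text
time_s: 9.35
tool_pos: [0.4867, -0.1781, 0.1201]
tool_rot: [179.9, 0.0, 83.2]
force: [0.4, 0.6, -0.2]
grip_width: 0.0653
```

>>> step_arm(
  series=[
    {"ax": 0,"ay": 0,"az": 0,"x": 0,"y": 0,"z": 0,"claw": 75},
    {"ax": 0,"ay": 0,"az": 0,"x": 0,"y": 0,"z": 0,"claw": 75},
    {"ax": 0,"ay": 0,"az": 0,"x": 0,"y": 0,"z": 0,"claw": 75},
  ],
)

```text
time_s: 9.65
tool_pos: [0.4888, -0.173, 0.1217]
tool_rot: [179.9, -0.0, 83.6]
force: [0.3, -0.1, 0.1]
grip_width: 0.0652
```

```bash
python3 - <<'E'
from h import *
from crop import crop
for n in("scene","top"):
    cv2.imwrite(f"pics/{n}6.png",vision.read_camera(n)[:,:,::-1])
o=status.get_obs(); print({k:np.round(o[k],4) for k in("time_s","tool_pos","tool_rot","force","grip_width")})
crop("top6",150,150,130,110,6,"a_top6"); crop("scene6",280,280,135,140,5,"a_sc6")
E
```

```text
{'time_s': np.float64(9.75), 'tool_pos': array([ 0.4889, -0.1731,  0.1219]), 'tool_rot': array([ 1.798534e+02, -3.810000e-02,  8.359260e+01]), 'force': array([ 0.0815, -0.2935,  0.4164]), 'grip_width': np.float64(0.0652)}
```

View pics/scene6.png

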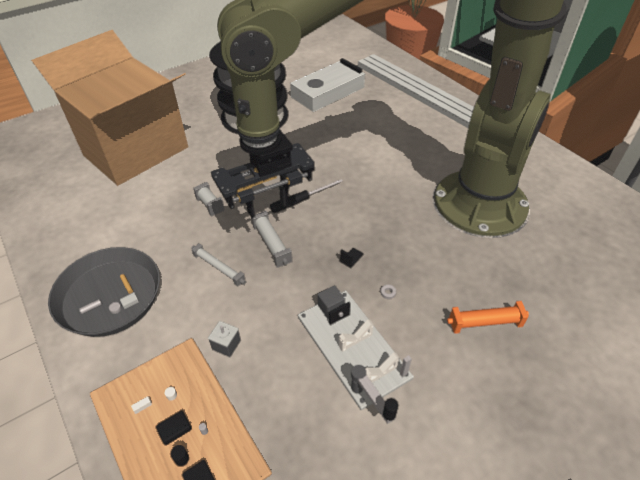

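View pics/a_top6.png

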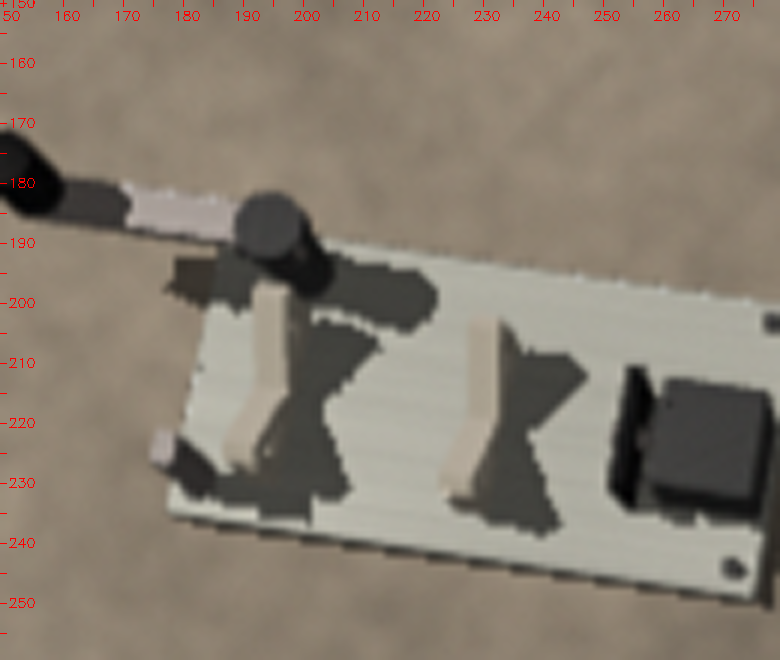

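View pics/a_sc6.png

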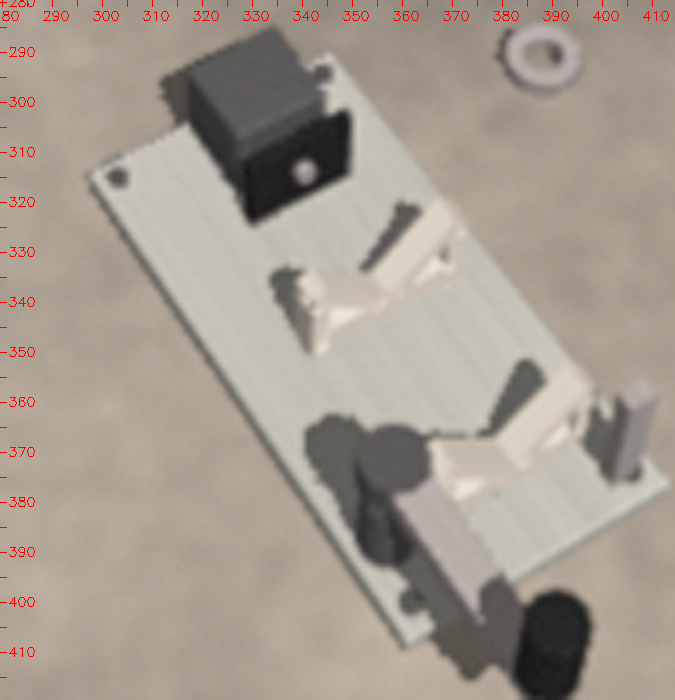

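The bar is clearly aside now, with the knob off the plate end at scene (390,408). Both rests and the catch are in view. I'll refit the seat with both rests.

```bash
cat > fit2.py <<'E'
from h import *
np.set_printoptions(precision=4,suppress=True)
O=[("top",(191.7,196.7),(30,46,6)),("top",(197.9,196.7),(30,34,6)),("top",(191.7,213.7),(0,46,-22.6)),("top",(197.6,214.2),(0,34,-22.6)),
("top",(227.9,202.6),(30,-34,6)),("top",(232.9,202.6),(30,-46,6)),("top",(227.9,219.6),(0,-34,-22.6)),("top",(232.9,219.9),(0,-46,-22.6)),
("top",(186.6,225.4),(-30,46,6)),("top",(223.2,231.3),(-30,-34,6)),
("scene",(367.6,320.2),(-30,-46,6)),("scene",(372.2,326),(-30,-34,6)),("scene",(393.6,353),(-30,34,6)),("scene",(398,359.6),(-30,46,6)),
("scene",(379.2,366.6),(0,34,-22.6)),("scene",(383.6,370.6),(0,46,-22.6)),("scene",(353.5,334.2),(0,-46,-22.6)),("scene",(357,338.2),(0,-34,-22.6)),
("scene",(339.6,334),(30,-46,6)),("scene",(407,358),(-36,62,20))]
def pts(p,X):
    c,s=np.cos(p[3]),np.sin(p[3]); X=np.array(X)/1000.
    return np.array([p[0]+c*X[0]-s*X[1],p[1]+s*X[0]+c*X[1],p[2]+X[2]])
def res(p,OO=O): return np.concatenate([proj(n,pts(p,k))[0]-uv for n,uv,k in OO])
if __name__=="__main__":
  for nm,OO in(("all",O),("top",[o for o in O if o[0]=="top"]),("scene",[o for o in O if o[0]!="top"])):
    s=least_squares(res,[.49,.177,.048,-.06],loss="soft_l1",args=(OO,))
    print(nm,s.x,np.degrees(s.x[3]),s.cost); print(res(s.x,OO).reshape(-1,2).round(1).tolist())
    s=least_squares(lambda q:res(np.r_[q[:2],.046,q[2]],OO),[.49,.177,-.06],loss="soft_l1")
    print("z46",s.x,s.cost)
E
python3 fit2.py
python3 - <<'E'
from bfit import *
for nm in("top","scene"):
    O2=[o for o in O if o[0]==nm]
    g=lambda q:np.concatenate([proj(n,pts(np.r_[q[:2],.015,q[2]],k))[0]-uv for n,uv,k in O2])
    s=least_squares(g,[.487,-.17,-.1],loss="soft_l1"); print(nm,s.x)
E
```

```text
all [ 0.4915  0.1769  0.0458 -0.0594] -3.401869474950231 14.651850799763727
[[0.0, 1.3], [-0.8, 2.1], [0.5, 0.5], [-0.2, 0.7], [-0.5, 0.5], [-0.1, 1.3], [-0.7, -0.4], [-0.4, 0.1], [-0.2, -1.2], [-0.7, -1.9], [-0.1, -1.1], [-1.0, -2.2], [-0.2, -1.1], [-0.5, -2.5], [-1.0, 1.0], [-1.4, 2.3], [-0.1, 0.2], [0.0, 1.0], [0.9, -0.3], [-0.2, 0.6]]
z46 [ 0.4915  0.1769 -0.0596] 14.659079517846443
top [ 0.4857  0.1697  0.0745 -0.067 ] -3.8366097756852775 3.834369600698094
[[-0.1, 0.4], [-0.8, 1.2], [0.3, 0.0], [-0.2, 0.3], [0.4, -0.0], [0.9, 0.8], [0.0, -0.5], [0.4, 0.0], [-0.6, -1.4], [-0.2, -1.7]]
z46 [ 0.4924  0.1763 -0.0648] 5.000803528635949
scene [ 0.4875  0.1742  0.0376 -0.0491] -2.8139670830869807 7.957995835684078
[[0.1, -0.7], [-0.7, -1.9], [0.1, -1.3], [-0.2, -2.7], [-0.4, 0.8], [-0.9, 2.0], [0.4, 0.6], [0.5, 1.3], [1.5, 0.1], [0.1, 0.3]]
z46 [ 0.4912  0.1776 -0.0519] 8.146841547081594
[ 0.4874 -0.1754  0.0152 -0.1182] -6.77520277183708 6.63660551324824
[[0.2, -0.2], [0.8, 0.2], [-0.8, -0.1], [-0.2, 0.7], [-0.0, -0.5], [0.7, -0.5], [-0.5, 0.4], [-0.0, 0.5], [-1.2, 0.3], [1.0, -0.4], [-0.3, 2.0], [1.1, 0.6], [-1.2, 0.3], [0.3, -1.0], [0.7, -0.8], [-1.1, -0.0]]
[ 0.4873 -0.1743  0.0839 -0.1208] -6.922783195442995 9.101428885899912
[[-0.2, -0.7], [0.4, -0.3], [-1.2, -0.5], [-0.6, 0.3], [-0.3, -0.8], [0.5, -0.8], [-0.7, 0.2], [-0.3, 0.3], [-1.1, -0.5], [1.1, -1.2], [-0.2, 1.2], [1.2, -0.1], [-1.0, -0.6], [0.5, -1.9], [0.9, -1.7], [-1.0, -0.9]]
top [ 0.4876 -0.1754 -0.1172]
scene [ 0.487  -0.1757 -0.1212]
```

>>> step_arm(
  series=[
    {"ax": 0,"ay": 0,"az": 0,"x": -0.001,"y": -0.002,"z": -0.025,"claw": 75},
    {"ax": 0,"ay": 0,"az": 0,"x": -0.001,"y": -0.002,"z": -0.05,"claw": 75},
    {"ax": 0,"ay": 0,"az": 0,"x": -0.001,"y": -0.002,"z": -0.065,"claw": 75},
    {"ax": 0,"ay": 0,"az": 0,"x": -0.001,"y": -0.002,"z": -0.065,"claw": 75},
    {"ax": 0,"ay": 0,"az": 0,"x": -0.001,"y": -0.002,"z": -0.065,"claw": 75},
  ],
)

```text
time_s: 10.25
tool_pos: [0.4871, -0.1764, 0.0563]
tool_rot: [180.0, 0.0, 83.5]
force: [0.5, -0.7, 1.3]
grip_width: 0.0653
```

```bash
python3 - <<'E'
from h import *
from crop import crop
cv2.imwrite(f"pics/scene7.png",vision.read_camera("scene")[:,:,::-1])
o=status.get_obs(); print({k:np.round(o[k],4) for k in("time_s","tool_pos","tool_rot","force","grip_width")})
crop("scene7",200,160,130,120,6,"a_sc7")
E
```

```text
{'time_s': np.float64(10.3), 'tool_pos': array([ 0.4875, -0.1766,  0.0567]), 'tool_rot': array([1.798882e+02, 6.700000e-03, 8.346040e+01]), 'force': array([-0.276 , -0.3064, -0.3421]), 'grip_width': np.float64(0.0652)}
```

View pics/a_sc7.png

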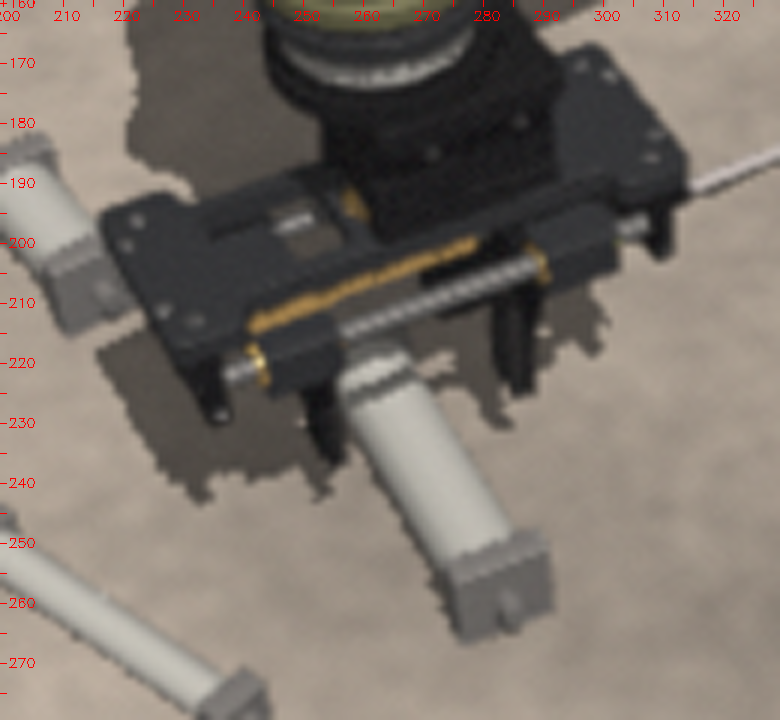

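The open fingers, with tips near (254,236) and (286,225), straddle the tube middle. Go down and grip.

>>> step_arm(
  series=[
    {"ax": 0,"ay": 0,"az": 0,"x": 0,"y": 0.001,"z": -0.015,"claw": 75},
    {"ax": 0,"ay": 0,"az": 0,"x": 0,"y": 0.001,"z": -0.03,"claw": 75},
    {"ax": 0,"ay": 0,"az": 0,"x": 0,"y": 0.001,"z": -0.043,"claw": 75},
    {"ax": 0,"ay": 0,"az": 0,"x": 0,"y": 0.001,"z": -0.043,"claw": 75},
    {"ax": 0,"ay": 0,"az": 0,"x": 0,"y": 0.001,"z": -0.043,"claw": 75},
    {"ax": 0,"ay": 0,"az": 0,"x": 0,"y": 0.001,"z": -0.043,"claw": 20},
    {"ax": 0,"ay": 0,"az": 0,"x": 0,"y": 0.001,"z": -0.043,"claw": 20},
    {"ax": 0,"ay": 0,"az": 0,"x": 0,"y": 0.001,"z": -0.043,"claw": 20},
    {"ax": 0,"ay": 0,"az": 0,"x": 0,"y": 0.001,"z": -0.043,"claw": 20},
    {"ax": 0,"ay": 0,"az": 0,"x": 0,"y": 0.001,"z": -0.043,"claw": 20},
    {"ax": 0,"ay": 0,"az": 0,"x": 0,"y": 0.001,"z": -0.043,"claw": 20},
  ],
  squeeze=25,
)

```text
time_s: 11.4
tool_pos: [0.4867, -0.1755, 0.0128]
tool_rot: [180.0, -0.0, 83.4]
force: [0.7, 0.4, 0.2]
grip_width: 0.031
```

>>> step_arm(
  series=[
    {"ax": 0,"ay": 0,"az": 0,"x": 0,"y": 0,"z": 0.01,"claw": 20},
    {"ax": 0,"ay": 0,"az": 0,"x": 0,"y": 0,"z": 0.03,"claw": 20},
    {"ax": 0,"ay": 0,"az": 0,"x": 0,"y": 0,"z": 0.06,"claw": 20},
    {"ax": 0,"ay": 0,"az": 0,"x": 0,"y": 0,"z": 0.095,"claw": 20},
    {"ax": 0,"ay": 0,"az": 0,"x": 0,"y": 0,"z": 0.13,"claw": 20},
    {"ax": 0,"ay": 0,"az": 0,"x": 0,"y": 0,"z": 0.155,"claw": 20},
    {"ax": 0,"ay": 0,"az": 0,"x": 0,"y": 0,"z": 0.165,"claw": 20},
    {"ax": 0,"ay": 0,"az": 0,"x": 0,"y": 0,"z": 0.165,"claw": 20},
  ],
)

```text
time_s: 12.2
tool_pos: [0.4871, -0.1757, 0.1788]
tool_rot: [179.8, -0.0, 83.4]
force: [0.0, 0.3, -1.3]
grip_width: 0.0315
```

>>> step_arm(
  series=[
    {"ax": 0,"ay": 0,"az": 0,"x": 0,"y": 0.012,"z": 0,"claw": 20},
    {"ax": 0,"ay": 0,"az": 0,"x": 0.001,"y": 0.036,"z": 0,"claw": 20},
    {"ax": 0,"ay": 0,"az": 1,"x": 0.001,"y": 0.07,"z": 0,"claw": 20},
    {"ax": 0,"ay": 0,"az": 1,"x": 0.002,"y": 0.108,"z": 0,"claw": 20},
    {"ax": 0,"ay": 0,"az": 2,"x": 0.002,"y": 0.148,"z": 0,"claw": 20},
    {"ax": 0,"ay": 0,"az": 2,"x": 0.003,"y": 0.188,"z": 0,"claw": 20},
    {"ax": 0,"ay": 0,"az": 3,"x": 0.003,"y": 0.228,"z": 0,"claw": 20},
    {"ax": 0,"ay": 0,"az": 3,"x": 0.004,"y": 0.268,"z": 0,"claw": 20},
    {"ax": 0,"ay": 0,"az": 3.2,"x": 0.004,"y": 0.303,"z": 0,"claw": 20},
    {"ax": 0,"ay": 0,"az": 3.2,"x": 0.0045,"y": 0.332,"z": 0,"claw": 20},
    {"ax": 0,"ay": 0,"az": 3.2,"x": 0.0045,"y": 0.347,"z": 0,"claw": 20},
    {"ax": 0,"ay": 0,"az": 3.2,"x": 0.0045,"y": 0.3525,"z": 0,"claw": 20},
  ],
)

```text
time_s: 13.4
tool_pos: [0.4899, 0.1779, 0.1759]
tool_rot: [-179.9, 0.1, 86.8]
force: [-0.2, -0.3, -1.3]
grip_width: 0.0318
```

>>> step_arm(
  series=[
    {"ax": 0,"ay": 0,"az": 0,"x": 0,"y": 0,"z": -0.01,"claw": 20},
    {"ax": 0,"ay": 0,"az": 0,"x": 0,"y": 0,"z": -0.03,"claw": 20},
    {"ax": 0,"ay": 0,"az": 0,"x": 0,"y": 0,"z": -0.05,"claw": 20},
    {"ax": 0,"ay": 0,"az": 0,"x": 0,"y": 0,"z": -0.065,"claw": 20},
    {"ax": 0,"ay": 0,"az": 0,"x": 0,"y": 0,"z": -0.075,"claw": 20},
    {"ax": 0,"ay": 0,"az": 0,"x": 0,"y": 0,"z": -0.075,"claw": 20},
    {"ax": 0,"ay": 0,"az": 0,"x": 0,"y": 0,"z": -0.075,"claw": 20},
  ],
)

```text
time_s: 14.1
tool_pos: [0.4913, 0.1761, 0.1027]
tool_rot: [180.0, 0.0, 86.6]
force: [-0.3, -0.2, -1.2]
grip_width: 0.0312
```

```bash
python3 - <<'E'
from h import *
from crop import crop
for n in("scene","top"): cv2.imwrite(f"pics/{n}8.png",vision.read_camera(n)[:,:,::-1])
o=status.get_obs(); print({k:np.round(o[k],4) for k in("time_s","tool_pos","tool_rot","force","grip_width")})
crop("scene8",285,260,140,150,5,"a_sc8"); crop("top8",150,150,130,110,6,"a_top8")
E
```

```text
{'time_s': np.float64(14.2), 'tool_pos': array([0.4917, 0.1768, 0.1034]), 'tool_rot': array([ 1.799149e+02, -4.140000e-02,  8.660480e+01]), 'force': array([-0.0934,  0.0553, -1.2303]), 'grip_width': np.float64(0.031)}
```

View pics/a_sc8.png

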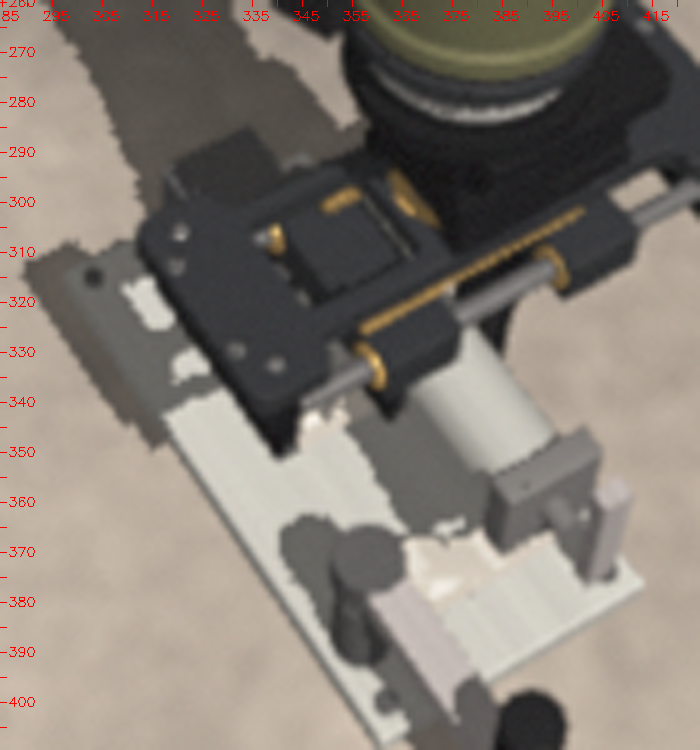

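View pics/a_top8.png

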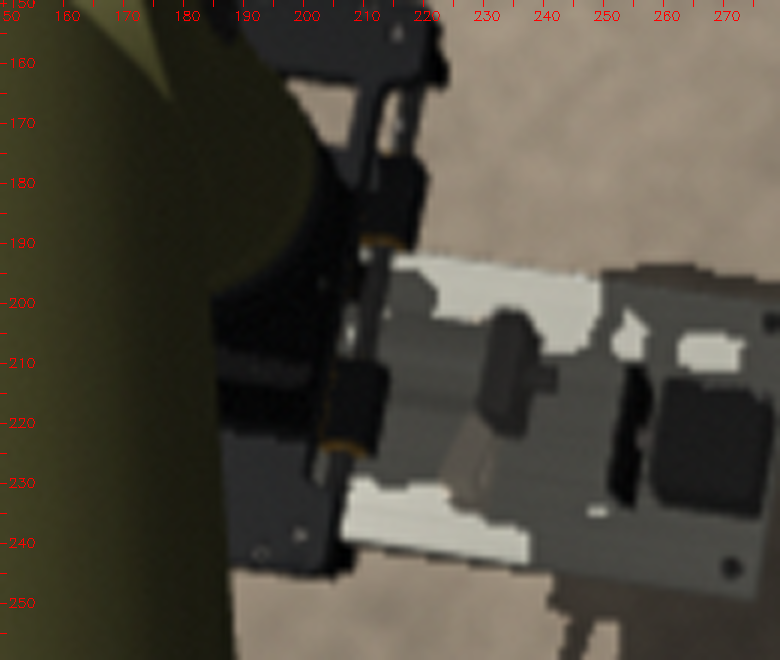

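```bash
python3 - <<'E'
import numpy as np
from h import *
from fit2 import pts
p=[.4917,.1768,.1056,-.0594]
for k in((19,70,19),(-19,70,19),(19,58,19),(-19,58,19),(19,70,-19)): print(k,(proj("scene",pts(p,k))[0]-(285,260)+.5)*5)
for k in((19,-70,19),(-19,-70,19),(19,-58,19),(-19,-58,19)): print(k,(proj("top",pts(p,k))[0]-(150,150)+.5)*6)
E
```

```text
(19, 70, 19) [511.718  506.3622]
(-19, 70, 19) [607.0214 450.806 ]
(19, 58, 19) [489.462  477.3304]
(-19, 58, 19) [584.3177 422.7166]
(19, 70, -19) [500.6951 562.4036]
(19, -70, 19) [530.0198 310.6927]
(-19, -70, 19) [510.5166 417.4358]
(19, -58, 19) [495.491 305.772]
(-19, -58, 19) [475.736  412.4551]
```

The cap corners match the prediction within about 2 px in both views, so lower into the V rests.

>>> step_arm(
  series=[
    {"ax": 0,"ay": 0,"az": 0,"x": 0,"y": 0,"z": -0.015,"claw": 20},
    {"ax": 0,"ay": 0,"az": 0,"x": 0,"y": 0,"z": -0.03,"claw": 20},
    {"ax": 0,"ay": 0,"az": 0,"x": 0,"y": 0,"z": -0.043,"claw": 20},
    {"ax": 0,"ay": 0,"az": 0,"x": 0,"y": 0,"z": -0.051,"claw": 20},
    {"ax": 0,"ay": 0,"az": 0,"x": 0,"y": 0,"z": -0.055,"claw": 20},
    {"ax": 0,"ay": 0,"az": 0,"x": 0,"y": 0,"z": -0.055,"claw": 20},
    {"ax": 0,"ay": 0,"az": 0,"x": 0,"y": 0,"z": -0.055,"claw": 20},
  ],
)

```text
time_s: 14.9
tool_pos: [0.4914, 0.1771, 0.0481]
tool_rot: [180.0, -0.0, 86.6]
force: [-1.0, 0.3, -1.8]
grip_width: 0.0313
```

>>> step_arm(
  series=[
    {"ax": 0,"ay": 0,"az": 0,"x": 0,"y": 0,"z": -0.001,"claw": 20},
    {"ax": 0,"ay": 0,"az": 0,"x": 0,"y": 0,"z": -0.002,"claw": 20},
    {"ax": 0,"ay": 0,"az": 0,"x": 0,"y": 0,"z": -0.003,"claw": 20},
    {"ax": 0,"ay": 0,"az": 0,"x": 0,"y": 0,"z": -0.003,"claw": 20},
    {"ax": 0,"ay": 0,"az": 0,"x": 0,"y": 0,"z": -0.003,"claw": 20},
  ],
)

```text
time_s: 15.4
tool_pos: [0.4909, 0.177, 0.0446]
tool_rot: [180.0, 0.0, 86.6]
force: [-0.0, 0.4, -2.1]
grip_width: 0.0318
```

>>> step_arm(
  series=[
    {"ax": 0,"ay": 0,"az": 0,"x": 0,"y": 0,"z": -0.0005,"claw": 20},
    {"ax": 0,"ay": 0,"az": 0,"x": 0,"y": 0,"z": -0.001,"claw": 20},
    {"ax": 0,"ay": 0,"az": 0,"x": 0,"y": 0,"z": -0.0015,"claw": 20},
    {"ax": 0,"ay": 0,"az": 0,"x": 0,"y": 0,"z": -0.0015,"claw": 20},
    {"ax": 0,"ay": 0,"az": 0,"x": 0,"y": 0,"z": -0.0015,"claw": 20},
  ],
)

```text
time_s: 15.9
tool_pos: [0.4913, 0.1769, 0.0438]
tool_rot: [180.0, -0.0, 86.7]
force: [-1.7, -1.3, 5.5]
grip_width: 0.031
```

Contact at the expected height: +5.5 N at TCP z 0.0438. Release and rise.

>>> step_arm(
  series=[
    {"ax": 0,"ay": 0,"az": 0,"x": 0,"y": 0,"z": 0,"claw": 60},
    {"ax": 0,"ay": 0,"az": 0,"x": 0,"y": 0,"z": 0,"claw": 60},
    {"ax": 0,"ay": 0,"az": 0,"x": 0,"y": 0,"z": 0,"claw": 60},
    {"ax": 0,"ay": 0,"az": 0,"x": 0,"y": 0,"z": 0,"claw": 60},
    {"ax": 0,"ay": 0,"az": 0,"x": 0,"y": 0,"z": 0.02,"claw": 60},
    {"ax": 0,"ay": 0,"az": 0,"x": 0,"y": 0,"z": 0.05,"claw": 60},
    {"ax": 0,"ay": 0,"az": 0,"x": 0,"y": 0,"z": 0.09,"claw": 60},
    {"ax": 0,"ay": 0,"az": 0,"x": 0,"y": 0,"z": 0.13,"claw": 60},
    {"ax": 0,"ay": 0,"az": 0,"x": 0,"y": 0,"z": 0.15,"claw": 60},
    {"ax": 0,"ay": 0,"az": 0,"x": 0,"y": 0,"z": 0.155,"claw": 60},
  ],
)

```text
time_s: 16.9
tool_pos: [0.4925, 0.1776, 0.2009]
tool_rot: [179.7, -0.2, 86.6]
force: [1.1, -0.1, 0.4]
grip_width: 0.0522
```

>>> step_arm(
  series=[
    {"ax": 0,"ay": 0,"az": 0,"x": 0,"y": -0.02,"z": 0,"claw": 60},
    {"ax": 0,"ay": 0,"az": 0,"x": 0,"y": -0.06,"z": 0,"claw": 60},
    {"ax": 0,"ay": 0,"az": 0,"x": 0,"y": -0.1,"z": 0,"claw": 60},
    {"ax": 0,"ay": 0,"az": 0,"x": 0,"y": -0.14,"z": 0,"claw": 60},
    {"ax": 0,"ay": 0,"az": 0,"x": 0,"y": -0.18,"z": 0,"claw": 60},
    {"ax": 0,"ay": 0,"az": 0,"x": 0,"y": -0.22,"z": 0,"claw": 60},
    {"ax": 0,"ay": 0,"az": 0,"x": 0,"y": -0.25,"z": 0,"claw": 60},
  ],
)

```text
time_s: 17.6
tool_pos: [0.4897, -0.0758, 0.1967]
tool_rot: [-179.9, 0.0, 86.5]
force: [0.8, -0.8, -0.3]
grip_width: 0.0526
```

```bash
python3 - <<'E'
from h import *
from crop import crop
for n in("scene","top"): cv2.imwrite(f"pics/{n}9.png",vision.read_camera(n)[:,:,::-1])
o=status.get_obs(); print({k:np.round(o[k],4) for k in("time_s","tool_pos","tool_rot","force","grip_width")})
crop("scene9",290,280,130,150,5,"a_sc9"); crop("top9",135,150,130,110,6,"a_top9")
E
```

```text
{'time_s': np.float64(17.7), 'tool_pos': array([ 0.4896, -0.0783,  0.1969]), 'tool_rot': array([-1.799112e+02,  1.234000e-01,  8.617990e+01]), 'force': array([-0.041 ,  0.954 ,  0.1152]), 'grip_width': np.float64(0.0523)}
```

View pics/a_sc9.png

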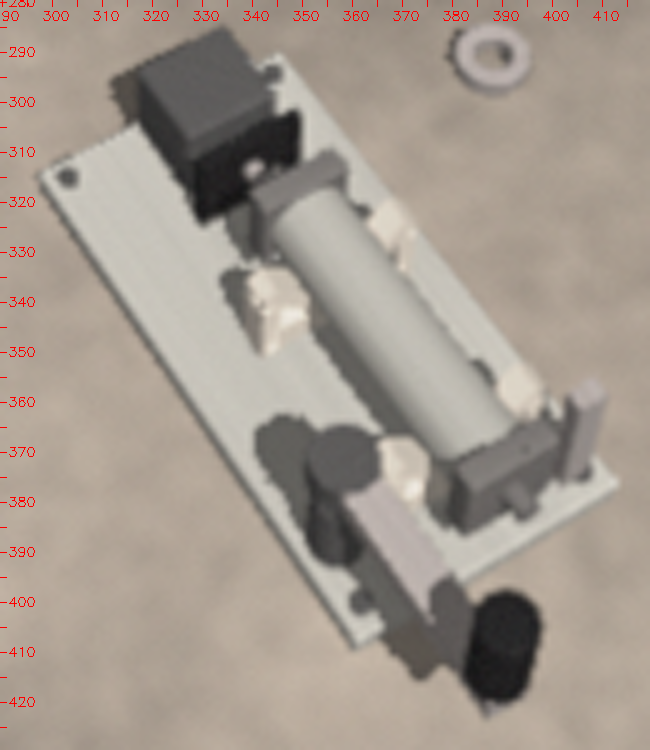

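View pics/a_top9.png

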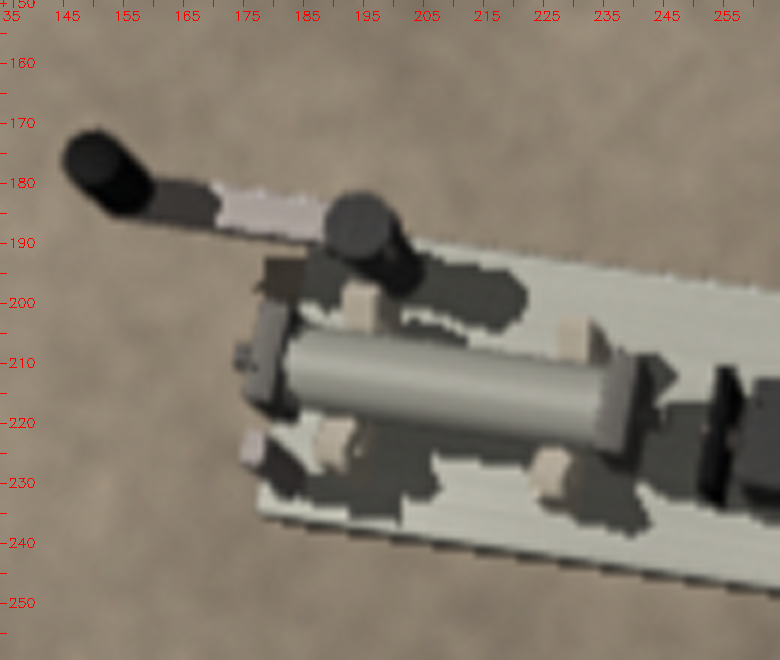

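The barrel lies level in both rests, caps outside them, and the bar is still aside. Next, measure its centring along y against the drive.

```bash
python3 - <<'E'
from crop import crop
crop("top9",170,190,80,50,10,"b_top9"); crop("scene9",330,300,75,85,8,"b_sc9")
E
```

```text
(no output)
```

View pics/b_top9.png

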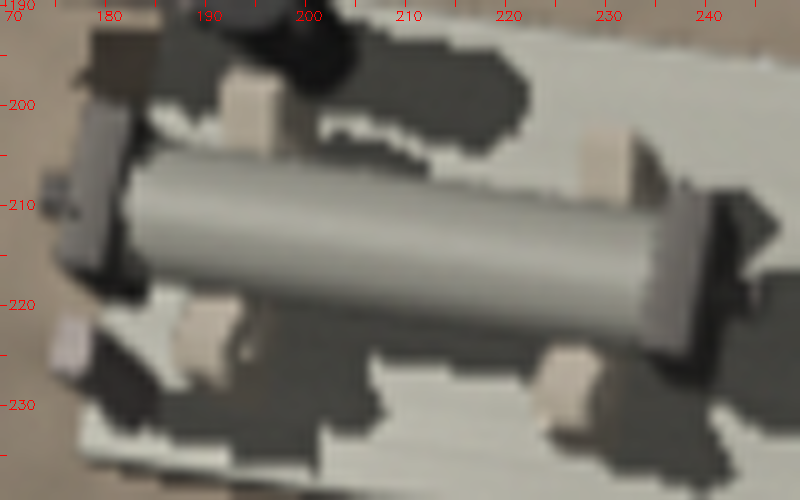

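View pics/b_sc9.png

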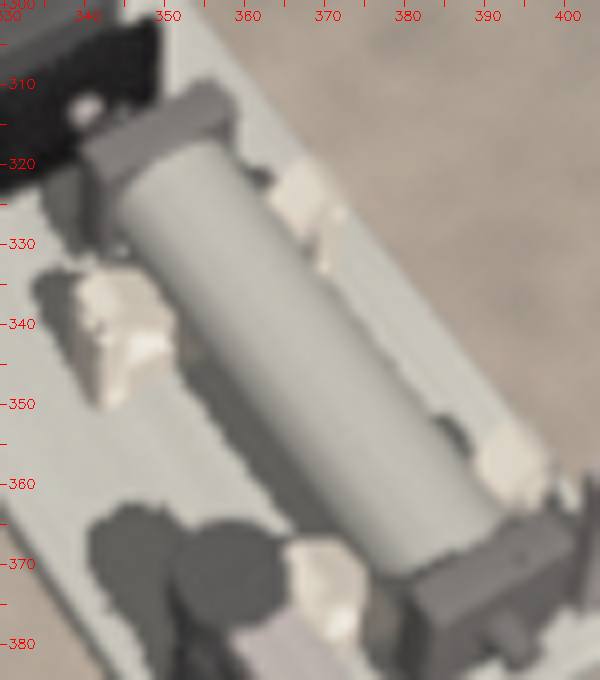

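```bash
python3 - <<'E'
from h import *
import fit2
np.set_printoptions(precision=4,suppress=True)
B=[("top",(178,199.5),(19,70,19)),("top",(182,200),(19,58,19)),("top",(175,216),(-19,70,19)),("top",(179.5,216.7),(-19,58,19)),
("top",(236.5,208.3),(19,-58,19)),("top",(240.3,209.3),(19,-70,19)),("top",(233.5,223.5),(-19,-58,19)),("top",(238,225),(-19,-70,19)),
("scene",(381.5,371.5),(19,58,19)),("scene",(397.5,363.5),(-19,58,19)),("scene",(383.5,376),(19,70,19)),("scene",(401.3,367.3),(-19,70,19)),
("scene",(340.5,318),(19,-70,19)),("scene",(354.5,310.3),(-19,-70,19)),("scene",(358,314.5),(-19,-58,19)),("scene",(343.2,323),(19,-58,19))]
s=least_squares(fit2.res,[.49,.177,.048,-.06],loss="soft_l1",args=(B,)); print(s.x,fit2.res(s.x,B).reshape(-1,2).round(1).tolist())
for nm in("top","scene"):
  for z in (.046,.05):
    BB=[b for b in B if b[0]==nm]; OO=[b for b in fit2.O if b[0]==nm]
    f=lambda D:least_squares(lambda q:fit2.res(np.r_[q[:2],z,q[2]],D),[.49,.177,-.06],loss="soft_l1").x
    b,o=f(BB),f(OO); print(nm,z,b,o,"diff mm",(b-o)[:2]*1e3)
E
```

```text
[ 0.4921  0.178   0.046  -0.0546] [[-0.1, -0.0], [1.3, 0.2], [-0.5, 0.3], [0.4, 0.3], [-0.6, -0.8], [1.0, -1.1], [-0.6, 0.8], [0.4, 0.1], [-1.8, 1.5], [0.2, -1.2], [0.4, 2.6], [0.7, 0.4], [-1.9, 0.2], [1.2, -1.2], [1.4, -0.8], [-1.0, -0.1]]
top 0.046 [ 0.492   0.1783 -0.0602] [ 0.4924  0.1763 -0.0648] diff mm [-0.4189  2.0024]
top 0.05 [ 0.4911  0.1773 -0.0604] [ 0.4915  0.1753 -0.065 ] diff mm [-0.4146  1.9541]
scene 0.046 [ 0.4922  0.1776 -0.0464] [ 0.4912  0.1776 -0.0519] diff mm [0.9717 0.0652]
scene 0.05 [ 0.4939  0.1793 -0.0461] [ 0.4929  0.1792 -0.0534] diff mm [1.018  0.0877]
```

It is centred within about 1–2 mm of the seat (the two views say 0 and 2 mm), with the height the same as the seat fit. Back to the knob.

>>> step_arm(
  series=[
    {"ax": 0,"ay": 0,"az": 0,"x": 0.002,"y": 0.015,"z": 0,"claw": 60},
    {"ax": 0,"ay": 0,"az": 0,"x": 0.007,"y": 0.045,"z": 0,"claw": 60},
    {"ax": 0,"ay": 0,"az": 0,"x": 0.013,"y": 0.085,"z": 0,"claw": 60},
    {"ax": 0,"ay": 0,"az": 0,"x": 0.02,"y": 0.127,"z": 0,"claw": 60},
    {"ax": 0,"ay": 0,"az": 0,"x": 0.0265,"y": 0.169,"z": 0,"claw": 60},
    {"ax": 0,"ay": 0,"az": 0,"x": 0.033,"y": 0.211,"z": 0,"claw": 60},
    {"ax": 0,"ay": 0,"az": 0,"x": 0.04,"y": 0.253,"z": 0,"claw": 60},
    {"ax": 0,"ay": 0,"az": 0,"x": 0.0465,"y": 0.295,"z": 0,"claw": 60},
    {"ax": 0,"ay": 0,"az": 0,"x": 0.0525,"y": 0.333,"z": 0,"claw": 60},
    {"ax": 0,"ay": 0,"az": 0,"x": 0.0565,"y": 0.36,"z": -0.015,"claw": 60},
    {"ax": 0,"ay": 0,"az": 0,"x": 0.0585,"y": 0.3725,"z": -0.035,"claw": 60},
    {"ax": 0,"ay": 0,"az": 0,"x": 0.0585,"y": 0.3725,"z": -0.05,"claw": 60},
  ],
  squeeze=40,
)

```text
time_s: 18.9
tool_pos: [0.5471, 0.3026, 0.1447]
tool_rot: [-179.8, 0.1, 86.9]
force: [0.3, 0.8, 0.0]
grip_width: 0.0524
```

>>> step_arm(
  series=[
    {"ax": 0,"ay": 0,"az": 0,"x": 0,"y": 0,"z": 0,"claw": 60},
    {"ax": 0,"ay": 0,"az": 0,"x": 0,"y": 0,"z": 0,"claw": 60},
    {"ax": 0,"ay": 0,"az": 0,"x": 0,"y": 0,"z": 0,"claw": 60},
    {"ax": 0,"ay": 0,"az": 0,"x": 0,"y": 0,"z": 0,"claw": 60},
  ],
)

```text
time_s: 19.3
tool_pos: [0.5502, 0.2988, 0.1494]
tool_rot: [179.9, -0.1, 86.6]
force: [-0.2, 0.2, -0.7]
grip_width: 0.0522
```

```bash
python3 - <<'E'
from h import *
from crop import crop
cv2.imwrite(f"pics/scene10.png",vision.read_camera("scene")[:,:,::-1])
o=status.get_obs(); print({k:np.round(o[k],4) for k in("time_s","tool_pos","tool_rot","force","grip_width")})
crop("scene10",320,320,120,110,6,"a_sc10")
print(tri((149.5,175.2),(389.5,403)))
E
```

```text
{'time_s': np.float64(19.35), 'tool_pos': array([0.5501, 0.299 , 0.1493]), 'tool_rot': array([ 1.799128e+02, -6.890000e-02,  8.657250e+01]), 'force': array([-0.7055,  0.4049, -0.2936]), 'grip_width': np.float64(0.0523)}
(array([0.55080779, 0.29858586, 0.11169737]), np.float64(0.00179354667076557))
```

View pics/a_sc10.png

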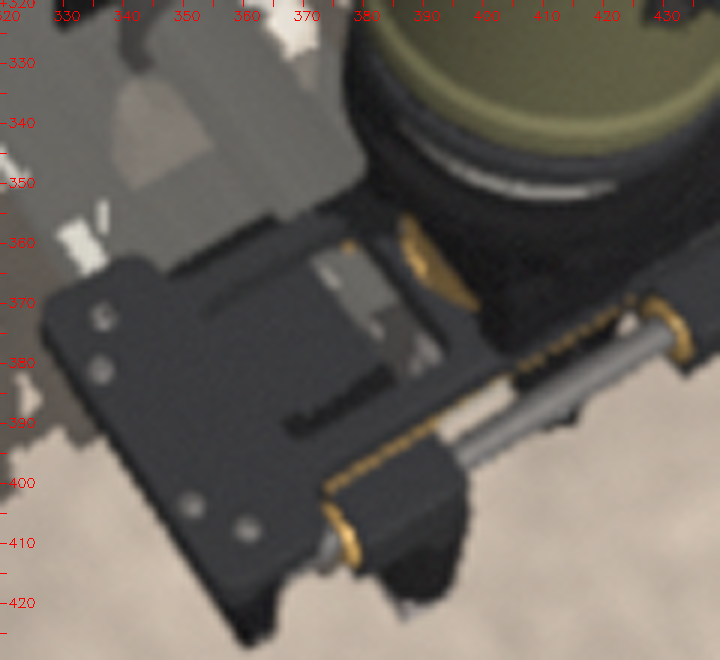

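The knob triangulates at (0.551, 0.299), under the TCP at (0.550, 0.299). Go down and grip.

>>> step_arm(
  series=[
    {"ax": 0,"ay": 0,"az": 0,"x": 0,"y": 0,"z": -0.015,"claw": 60},
    {"ax": 0,"ay": 0,"az": 0,"x": 0,"y": 0,"z": -0.03,"claw": 60},
    {"ax": 0,"ay": 0,"az": 0,"x": 0,"y": 0,"z": -0.045,"claw": 60},
    {"ax": 0,"ay": 0,"az": 0,"x": 0,"y": 0,"z": -0.059,"claw": 60},
    {"ax": 0,"ay": 0,"az": 0,"x": 0,"y": 0,"z": -0.059,"claw": 60},
    {"ax": 0,"ay": 0,"az": 0,"x": 0,"y": 0,"z": -0.059,"claw": 60},
    {"ax": 0,"ay": 0,"az": 0,"x": 0,"y": 0,"z": -0.059,"claw": 10},
    {"ax": 0,"ay": 0,"az": 0,"x": 0,"y": 0,"z": -0.059,"claw": 10},
    {"ax": 0,"ay": 0,"az": 0,"x": 0,"y": 0,"z": -0.059,"claw": 10},
    {"ax": 0,"ay": 0,"az": 0,"x": 0,"y": 0,"z": -0.059,"claw": 10},
    {"ax": 0,"ay": 0,"az": 0,"x": 0,"y": 0,"z": -0.059,"claw": 10},
    {"ax": 0,"ay": 0,"az": 0,"x": 0,"y": 0,"z": -0.059,"claw": 10},
  ],
)

```text
time_s: 20.55
tool_pos: [0.5495, 0.2996, 0.0893]
tool_rot: [180.0, -0.0, 86.6]
force: [0.3, 0.6, 1.3]
grip_width: 0.0208
```

>>> step_arm(
  series=[
    {"ax": 0,"ay": 0,"az": 0,"x": 0,"y": 0,"z": 0.006,"claw": 10},
    {"ax": 0,"ay": 0,"az": 0,"x": 0,"y": 0,"z": 0.012,"claw": 10},
    {"ax": 0,"ay": 0,"az": 0,"x": 0,"y": 0,"z": 0.018,"claw": 10},
    {"ax": 0,"ay": 0,"az": 0,"x": 0,"y": 0,"z": 0.024,"claw": 10},
    {"ax": 0,"ay": 0,"az": 0,"x": 0,"y": 0,"z": 0.03,"claw": 10},
    {"ax": 0,"ay": 0,"az": 0,"x": 0,"y": 0,"z": 0.031,"claw": 10},
    {"ax": 0,"ay": 0,"az": 0,"x": 0,"y": 0,"z": 0.031,"claw": 10},
    {"ax": 0,"ay": 0,"az": 0,"x": 0,"y": 0,"z": 0.031,"claw": 10},
  ],
)

```text
time_s: 21.35
tool_pos: [0.5492, 0.2992, 0.1198]
tool_rot: [-180.0, 0.0, 86.6]
force: [0.0, -0.4, -9.8]
grip_width: 0.0208
```

Held at 21 mm, -9.8 N of spring force, lifted 30 mm. Now the way back.

```bash
python3 - <<'E'
import numpy as np
f=lambda d:np.array((.0053*(np.cos(d)-1)-.0858*np.sin(d), .0858*(np.cos(d)-1)+.0053*np.sin(d)))
a=f(np.radians(44));b=f(np.radians(84))
for k in range(1,12): print(4*k,np.round(f(np.radians(4*k)),4), np.round(f(np.radians(44+4*k))-a,4))
for k in range(85,95): print(k-84,np.round(f(np.radians(k))-b,4))
E
```

```text
4 [-0.006   0.0002] [-0.0044 -0.0041]
8 [-0.012  -0.0001] [-0.0086 -0.0084]
12 [-0.018  -0.0008] [-0.0124 -0.013 ]
16 [-0.0239 -0.0019] [-0.0159 -0.0179]
20 [-0.0297 -0.0034] [-0.019 -0.023]
24 [-0.0354 -0.0053] [-0.0218 -0.0283]
28 [-0.0409 -0.0076] [-0.0242 -0.0338]
32 [-0.0463 -0.0102] [-0.0262 -0.0395]
36 [-0.0514 -0.0133] [-0.0278 -0.0453]
40 [-0.0564 -0.0167] [-0.029  -0.0512]
44 [-0.0611 -0.0204] [-0.0298 -0.0571]
1 [-0.0002 -0.0015]
2 [-0.0004 -0.003 ]
3 [-0.0006 -0.0045]
4 [-0.0008 -0.0059]
5 [-0.0009 -0.0074]
6 [-0.001  -0.0089]
7 [-0.0011 -0.0104]
8 [-0.0012 -0.0119]
9 [-0.0012 -0.0134]
10 [-0.0012 -0.0149]
```

>>> step_arm(
  series=[
    {"ax": 0,"ay": 0,"az": 4,"x": -0.006,"y": 0.0002,"z": 0,"claw": 10},
    {"ax": 0,"ay": 0,"az": 8,"x": -0.012,"y": -0.0001,"z": 0,"claw": 10},
    {"ax": 0,"ay": 0,"az": 12,"x": -0.018,"y": -0.0008,"z": 0,"claw": 10},
    {"ax": 0,"ay": 0,"az": 16,"x": -0.0239,"y": -0.0019,"z": 0,"claw": 10},
    {"ax": 0,"ay": 0,"az": 20,"x": -0.0297,"y": -0.0034,"z": 0,"claw": 10},
    {"ax": 0,"ay": 0,"az": 24,"x": -0.0354,"y": -0.0053,"z": 0,"claw": 10},
    {"ax": 0,"ay": 0,"az": 28,"x": -0.0409,"y": -0.0076,"z": 0,"claw": 10},
    {"ax": 0,"ay": 0,"az": 32,"x": -0.0463,"y": -0.0102,"z": 0,"claw": 10},
    {"ax": 0,"ay": 0,"az": 36,"x": -0.0514,"y": -0.0133,"z": 0,"claw": 10},
    {"ax": 0,"ay": 0,"az": 40,"x": -0.0564,"y": -0.0167,"z": 0,"claw": 10},
    {"ax": 0,"ay": 0,"az": 44,"x": -0.0611,"y": -0.0204,"z": 0,"claw": 10},
  ],
)

```text
time_s: 22.45
tool_pos: [0.488, 0.2789, 0.1199]
tool_rot: [-180.0, -0.0, 130.8]
force: [0.7, -0.2, -9.6]
grip_width: 0.021
```

>>> step_arm(
  series=[
    {"ax": 0,"ay": 0,"az": 4,"x": -0.0044,"y": -0.0041,"z": 0,"claw": 10},
    {"ax": 0,"ay": 0,"az": 8,"x": -0.0086,"y": -0.0084,"z": 0,"claw": 10},
    {"ax": 0,"ay": 0,"az": 12,"x": -0.0124,"y": -0.013,"z": 0,"claw": 10},
    {"ax": 0,"ay": 0,"az": 16,"x": -0.0159,"y": -0.0179,"z": 0,"claw": 10},
    {"ax": 0,"ay": 0,"az": 20,"x": -0.019,"y": -0.023,"z": 0,"claw": 10},
    {"ax": 0,"ay": 0,"az": 24,"x": -0.0218,"y": -0.0283,"z": 0,"claw": 10},
    {"ax": 0,"ay": 0,"az": 28,"x": -0.0242,"y": -0.0338,"z": 0,"claw": 10},
    {"ax": 0,"ay": 0,"az": 32,"x": -0.0262,"y": -0.0395,"z": 0,"claw": 10},
    {"ax": 0,"ay": 0,"az": 36,"x": -0.0278,"y": -0.0453,"z": 0,"claw": 10},
    {"ax": 0,"ay": 0,"az": 40,"x": -0.029,"y": -0.0512,"z": 0,"claw": 10},
    {"ax": 0,"ay": 0,"az": 40,"x": -0.029,"y": -0.0512,"z": 0,"claw": 10},
  ],
)

```text
time_s: 23.55
tool_pos: [0.4589, 0.2275, 0.12]
tool_rot: [180.0, -0.0, 170.6]
force: [-0.3, 0.7, -9.6]
grip_width: 0.021
```

>>> step_arm(
  series=[
    {"ax": 0,"ay": 0,"az": 1.5,"x": -0.0003,"y": -0.0022,"z": 0,"claw": 10},
    {"ax": 0,"ay": 0,"az": 3,"x": -0.0006,"y": -0.0045,"z": 0,"claw": 10},
    {"ax": 0,"ay": 0,"az": 4.5,"x": -0.0008,"y": -0.0067,"z": 0,"claw": 10},
    {"ax": 0,"ay": 0,"az": 6,"x": -0.001,"y": -0.0089,"z": 0,"claw": 10},
    {"ax": 0,"ay": 0,"az": 6,"x": -0.001,"y": -0.0089,"z": 0,"claw": 10},
    {"ax": 0,"ay": 0,"az": 6,"x": -0.001,"y": -0.0089,"z": 0,"claw": 10},
  ],
)

```text
time_s: 24.15
tool_pos: [0.4579, 0.2188, 0.1199]
tool_rot: [-180.0, -0.0, 176.6]
force: [-1.1, 1.8, -8.9]
grip_width: 0.0213
```

>>> step_arm(
  series=[
    {"ax": 0,"ay": 0,"az": 0.5,"x": 0,"y": -0.0008,"z": 0,"claw": 10},
    {"ax": 0,"ay": 0,"az": 0.5,"x": 0,"y": -0.0015,"z": 0,"claw": 10},
    {"ax": 0,"ay": 0,"az": 0.5,"x": 0,"y": -0.0015,"z": 0,"claw": 10},
    {"ax": 0,"ay": 0,"az": 0.5,"x": 0,"y": -0.0015,"z": 0,"claw": 10},
  ],
)

```text
time_s: 24.55
tool_pos: [0.4579, 0.2182, 0.1201]
tool_rot: [180.0, -0.0, 177.2]
force: [-2.6, 3.6, -10.0]
grip_width: 0.021
```

>>> step_arm(
  series=[
    {"ax": 0,"ay": 0,"az": 0,"x": 0,"y": -0.001,"z": 0,"claw": 10},
    {"ax": 0,"ay": 0,"az": 0,"x": 0,"y": -0.0015,"z": 0,"claw": 10},
    {"ax": 0,"ay": 0,"az": 0,"x": 0,"y": -0.0015,"z": 0,"claw": 10},
    {"ax": 0,"ay": 0,"az": 0,"x": 0,"y": -0.0015,"z": 0,"claw": 10},
  ],
)

```text
time_s: 24.95
tool_pos: [0.458, 0.2177, 0.1203]
tool_rot: [179.9, 0.0, 177.2]
force: [-1.8, 5.7, -10.2]
grip_width: 0.021
```

The y force is growing (5.7 N) with hardly any motion, and the knob is at y 0.218 where the stop should be. Lower it onto the barrel.

>>> step_arm(
  series=[
    {"ax": 0,"ay": 0,"az": 0,"x": 0,"y": 0,"z": -0.006,"claw": 10},
    {"ax": 0,"ay": 0,"az": 0,"x": 0,"y": 0,"z": -0.012,"claw": 10},
    {"ax": 0,"ay": 0,"az": 0,"x": 0,"y": 0.001,"z": -0.017,"claw": 10},
    {"ax": 0,"ay": 0,"az": 0,"x": 0,"y": 0.001,"z": -0.021,"claw": 10},
    {"ax": 0,"ay": 0,"az": 0,"x": 0,"y": 0.001,"z": -0.023,"claw": 10},
    {"ax": 0,"ay": 0,"az": 0,"x": 0,"y": 0.001,"z": -0.0235,"claw": 10},
    {"ax": 0,"ay": 0,"az": 0,"x": 0,"y": 0.001,"z": -0.0235,"claw": 10},
  ],
)

```text
time_s: 25.65
tool_pos: [0.4579, 0.218, 0.0969]
tool_rot: [179.9, -0.0, 177.2]
force: [-4.3, 4.9, -8.4]
grip_width: 0.0208
```

>>> step_arm(
  series=[
    {"ax": 0,"ay": 0,"az": 0,"x": 0,"y": 0,"z": -0.001,"claw": 10},
    {"ax": 0,"ay": 0,"az": 0,"x": 0,"y": 0,"z": -0.002,"claw": 10},
    {"ax": 0,"ay": 0,"az": 0,"x": 0,"y": 0,"z": -0.002,"claw": 10},
    {"ax": 0,"ay": 0,"az": 0,"x": 0,"y": 0,"z": -0.002,"claw": 10},
  ],
)

```text
time_s: 26.05
tool_pos: [0.4579, 0.2181, 0.0957]
tool_rot: [179.9, -0.0, 177.2]
force: [-5.3, 3.8, -3.0]
grip_width: 0.0209
```

Contact with the barrel at the expected 6 mm above fully down. Release, rise and retreat.

>>> step_arm(
  series=[
    {"ax": 0,"ay": 0,"az": 0,"x": 0,"y": 0,"z": 0,"claw": 60},
    {"ax": 0,"ay": 0,"az": 0,"x": 0,"y": 0,"z": 0,"claw": 60},
    {"ax": 0,"ay": 0,"az": 0,"x": 0,"y": 0,"z": 0,"claw": 60},
    {"ax": 0,"ay": 0,"az": 0,"x": 0,"y": 0,"z": 0,"claw": 60},
    {"ax": 0,"ay": 0,"az": 0,"x": 0,"y": 0,"z": 0.02,"claw": 60},
    {"ax": 0,"ay": 0,"az": 0,"x": 0,"y": 0,"z": 0.05,"claw": 60},
    {"ax": 0,"ay": 0,"az": 0,"x": 0,"y": 0,"z": 0.09,"claw": 60},
    {"ax": 0,"ay": 0,"az": 0,"x": 0,"y": 0,"z": 0.13,"claw": 60},
    {"ax": 0,"ay": 0,"az": 0,"x": 0,"y": 0,"z": 0.15,"claw": 60},
    {"ax": 0,"ay": 0,"az": 0,"x": 0,"y": 0,"z": 0.15,"claw": 60},
  ],
)

```text
time_s: 27.05
tool_pos: [0.4607, 0.2176, 0.2487]
tool_rot: [179.8, 0.4, 177.1]
force: [0.4, 0.2, -0.4]
grip_width: 0.052
```

>>> step_arm(
  series=[
    {"ax": 0,"ay": 0,"az": 0,"x": 0,"y": -0.02,"z": 0,"claw": 60},
    {"ax": 0,"ay": 0,"az": 0,"x": 0,"y": -0.06,"z": 0,"claw": 60},
    {"ax": 0,"ay": 0,"az": 0,"x": 0,"y": -0.1,"z": 0,"claw": 60},
    {"ax": 0,"ay": 0,"az": 0,"x": 0,"y": -0.14,"z": 0,"claw": 60},
    {"ax": 0,"ay": 0,"az": 0,"x": 0,"y": -0.18,"z": 0,"claw": 60},
    {"ax": 0,"ay": 0,"az": 0,"x": 0,"y": -0.22,"z": 0,"claw": 60},
    {"ax": 0,"ay": 0,"az": 0,"x": 0,"y": -0.26,"z": 0,"claw": 60},
    {"ax": 0,"ay": 0,"az": 0,"x": 0,"y": -0.29,"z": 0,"claw": 60},
    {"ax": 0,"ay": 0,"az": 0,"x": 0,"y": -0.3,"z": 0,"claw": 60},
  ],
)

```text
time_s: 27.95
tool_pos: [0.4575, -0.087, 0.2438]
tool_rot: [-179.9, -0.0, 176.8]
force: [-0.4, -0.8, 0.3]
grip_width: 0.0524
```

```bash
python3 - <<'E'
from h import *
from crop import crop
for n in("scene","top"): cv2.imwrite(f"pics/{n}11.png",vision.read_camera(n)[:,:,::-1])
o=status.get_obs(); print({k:np.round(o[k],4) for k in("time_s","tool_pos","tool_rot","force","grip_width")})
crop("scene11",290,280,130,150,5,"a_sc11"); crop("top11",160,170,80,70,10,"a_top11")
E
```

```text
{'time_s': np.float64(28.05), 'tool_pos': array([ 0.4579, -0.0842,  0.2439]), 'tool_rot': array([ 1.799969e+02, -4.500000e-02,  1.769543e+02]), 'force': array([ 0.4735,  1.18  , -0.7664]), 'grip_width': np.float64(0.0524)}
```

View pics/a_sc11.png

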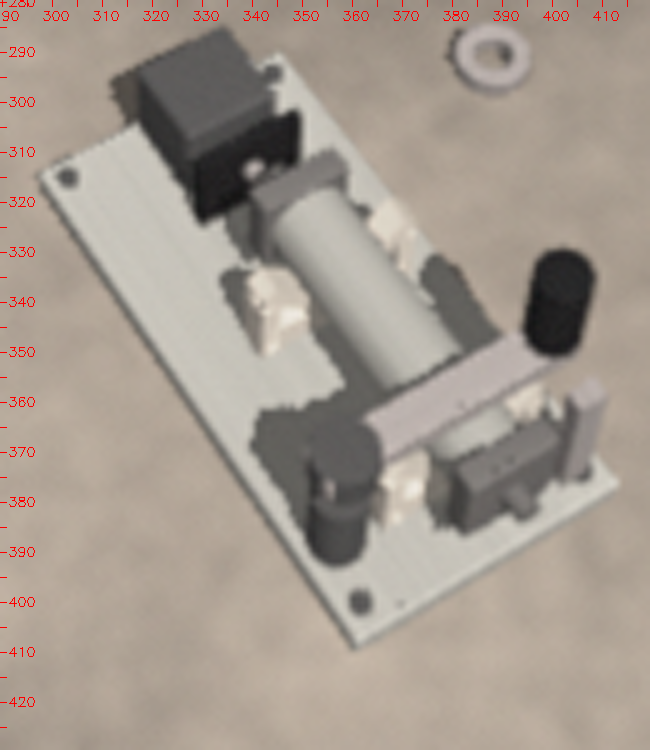

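View pics/a_top11.png

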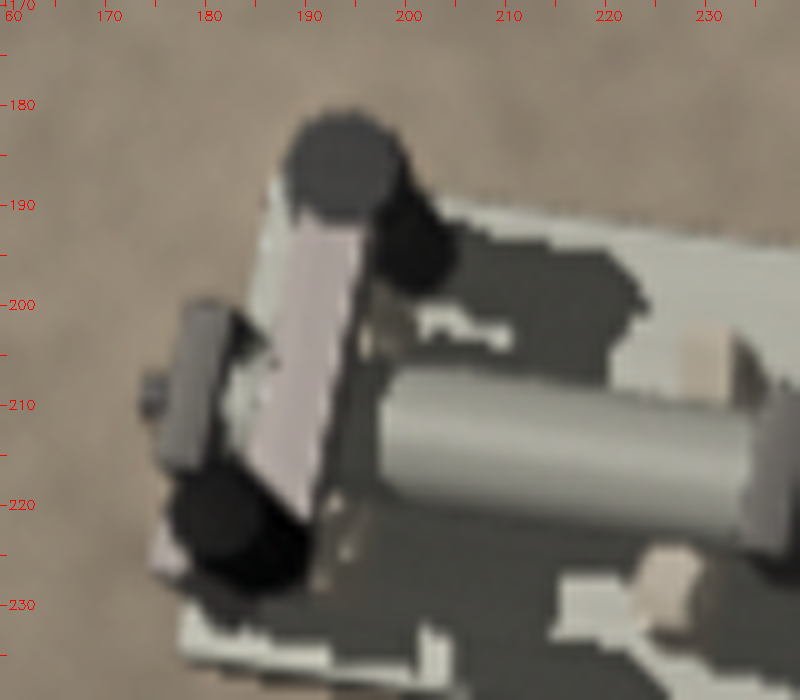

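The bar now lies across the seated barrel, the barrel has not moved, and the gripper is clear. Last check of the bar angle from the knob position.

```bash
python3 - <<'E'
from h import *
from fit2 import pts
X,e=tri((181.2,220.8),(402.2,334.3)); print(X,e)
p=[.4915,.1769,.0458,-.0606]
for th in(0,.03,.06):
    k=pts(p,(50-86*np.cos(th),40+86*np.sin(th),68)); print(th,k,proj("top",k),proj("scene",k))
E
```

```text
[0.4579 0.2188 0.1142] 0.00019750100600111642
0 [0.458  0.219  0.1138] [[181.1766 220.7535]] [[402.28   334.5652]]
0.03 [0.4582 0.2216 0.1138] [[179.947  220.5569]] [[403.2032 335.7246]]
0.06 [0.4585 0.2241 0.1138] [[178.726  220.3243]] [[404.0919 336.9081]]
```

The knob lies at angle 0 to within about 0.3 mm, at the height for resting on the barrel. Handing in.

```bash
python3 - <<'E'
from cell import workorder, status
print(workorder.sign_off()); print(status.get_obs()["time_s"])
E
```

```text
the job is handed in; nothing more can be done
None
the job is handed in; nothing more can be done
```

I loaded the big barrel into the syringe drive and handed the job in at about 28 s of the 58 s allowed; no verdict was reported. In order:
1. I lifted the bar by its knob over the catch and turned it a quarter turn aside.
2. I laid the barrel in the two V rests with both end caps outside them.
3. I lifted the bar again, turned it back to its stop and lowered it onto the barrel.

**Last checks:**
- **Bar:** the knob was within about 0.3 mm of its angle-0 place and at the height for resting on the barrel. At the stop the side force rose to 5.7 N with hardly any movement.
- **Barrel:** it touched the rests at the expected height and looked unmoved after clamping.
- **Arm:** the gripper was clear of everything. The largest force the arm reported was about 12 N, while lifting the bar.

**Disagreements:**
- **Heights:** the cameras put both the barrel and the drive about 4 mm too low, so I used the given heights. The contact forces bore these out.
- **Centring:** along its axis, one view put the barrel centred and the other put it 2 mm off.
- **Refused calls:** my first two move calls were rejected because the rows left out two values. The arm did not move, and only camera time was lost.

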